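# Load the sample feeder and latch it

## Task

Load the sample feeder: lift the latch bar by its knob and swing it right over until it stays up by itself, slide the hatch cover all the way down the slope, and lay every sample canister from the tray into the hatch, its narrow capped end towards the side with the scanner head, so that it rolls down the chute. When all are in, slide the cover fully shut again, and only then bring the latch bar back over and let it drop down across the chute into its catch. Leave everything else on the bench where it is.

Things in the scene. Friction and masses are not known exactly. Their poses are not given: they have to be found in the camera images.
- chute: Sloping chute of the white sample feeder fixed on the bench. Origin on the chute floor, midway across, at the closed low end (nearest the robot); x up the 20 degree slope, y across to the left as seen from the robot, z square out of the floor. Inside 300 mm long, 88 wide; side walls 6 thick up to z 47, high end wall up to z 30. A canister let go in the hatch rolls down to the low end or the one before.
- hatch (a point): Point on the chute floor in the middle of the hatch (chute frame x 232 mm, y 0, z 0); axes as the chute's. The hatch is the open top of the chute from x 165 to 300, closed by the sliding cover; below it, from x 0 to 165, lips at z 44 to 47 mm overhang both sides by 13 mm, so that canisters cannot be put in or taken out there.
- scanner (a point): Middle of the scanner head, a black box with a blue strip, 60 x 34 x 62 mm, outside the right-hand wall near the low end (chute frame x 50, y -67, z 30 mm): the same side as the latch bar's pivot.
- cover (a joint): Hatch cover, a steel plate that slides along the slope, its top 53 mm out from the chute floor: 0 = shut (fully up the slope), 0.125 m = fully open (slid down the slope, towards the robot). About 2 N of friction; it stays where it is left. It cannot slide while the latch bar is down.
- cover_handle (a point): Middle of the cover's black bridge handle: a round bar 12 mm thick, 52 mm clear length, across the slope (along the chute's y), its axis 38 mm above the plate and 91 mm out from the chute floor. With the cover shut it stands over the hatch point. Axes as the chute's.
- latch (a joint): Gravity latch bar, steel, 12 x 10 mm, across the chute just below the cover's lower edge. 0 = down in its catch, growing as the knob end is lifted; 1.571 = square out from the chute; 1.85 = stop, leaning out on the scanner side, where it stays by its weight. Let go below 1.5 it falls to 0 (if the cover is fully shut; else onto the cover's edge). Under 1 N at the knob.
- latch_knob (a point): Centre of the red ball knob, 22 mm diameter, at the free end of the latch bar, 147 mm from its pivot (chute frame x 150, y -62, z 58 mm; hinge axis = the chute's x axis; the knob swings from the left up over the chute to the right). With the bar down it stands at the left, 35 mm clear of the chute's left wall and 58 mm out from the plane of the chute floor.
- tray_mid (a point): Middle of the low-rimmed steel tray, fixed on the bench at the left, in which the canisters, the two tins and the jar stand: 358 mm inside along world x, 376 mm along y, rim 4 mm thick and 10 mm high, its floor level with the bench top (z = 0). A canister that is knocked rolls a little way.
- can0_mid (a point): Sample canister lying in the tray at the left, not always present: aluminium cylinder 36 mm dia x 60 long with a grey cap 22 dia x 16 on one end (76 overall), 50 to 100 g. Point on its axis, halfway along the overall length, 18 mm above the bench; the thick part reaches from -38 to +22 mm from here. Its x axis points along the canister to the capped end.
- can0_cap (a point): Centre of the outer face of that canister's narrow cap, 38 mm from point can0_mid.
- can1_mid (a point): Sample canister lying in the tray at the left, not always present: aluminium cylinder 36 mm dia x 60 long with a grey cap 22 dia x 16 on one end (76 overall), 50 to 100 g. Point on its axis, halfway along the overall length, 18 mm above the bench; the thick part reaches from -38 to +22 mm from here. Its x axis points along the canister to the capped end.
- can1_cap (a point): Centre of the outer face of that canister's narrow cap, 38 mm from point can1_mid.
- can2_mid (a point): Sample canister lying in the tray at the left, not always present: aluminium cylinder 36 mm dia x 60 long with a grey cap 22 dia x 16 on one end (76 overall), 50 to 100 g. Point on its axis, halfway along the overall length, 18 mm above the bench; the thick part reaches from -38 to +22 mm from here. Its x axis points along the canister to the capped end.
- can2_cap (a point): Centre of the outer face of that canister's narrow cap, 38 mm from point can2_mid.
- can3_mid (a point): Sample canister lying in the tray at the left, not always present: aluminium cylinder 36 mm dia x 60 long with a grey cap 22 dia x 16 on one end (76 overall), 50 to 100 g. Point on its axis, halfway along the overall length, 18 mm above the bench; the thick part reaches from -38 to +22 mm from here. Its x axis points along the canister to the capped end.
- can3_cap (a point): Centre of the outer face of that canister's narrow cap, 38 mm from point can3_mid.
- can4_mid (a point): Sample canister lying in the tray at the left, not always present: aluminium cylinder 36 mm dia x 60 long with a grey cap 22 dia x 16 on one end (76 overall), 50 to 100 g. Point on its axis, halfway along the overall length, 18 mm above the bench; the thick part reaches from -38 to +22 mm from here. Its x axis points along the canister to the capped end.
- can4_cap (a point): Centre of the outer face of that canister's narrow cap, 38 mm from point can4_mid.
- tin_a: Bystander: shallow lidded steel sample tin, 62 dia x 28 high, among the canisters (mm); origin under its centre.
- tin_b: Bystander: second, identical steel sample tin among the canisters (mm); origin under its centre.
- jar: Bystander: small amber glass jar with a white lid, 48 dia x 55 high, among the canisters (mm); origin under its centre.
- spatula: Bystander: steel lab spatula with a handle, 200 long, lying at the right (mm); origin under its centre.
- pot: Bystander: white plastic pot with a black lid, 60 dia x 80 high, at the right (mm); origin under its centre.
Mind the look-alikes: they are no part of the job. What is shaped like the part that bears can0_mid but red or yellow is not meant.

How it is judged (in metres and radians):
On the way, in this order (a step that is already met when the one before it is completed fails the run):
1. the latch bar is swung up and over, past upright (value of joint latch above 1.62 rad), for 0.2 s.
2. the hatch cover is slid open (value of joint cover above 0.1 m), for 0.2 s.
3. every canister present lies in the chute, rolled down, capped end towards the scanner side (x of can0_mid in the frame of chute between 0.005 and 0.19 m and z of can0_mid in the frame of chute between 0.005 and 0.028 m and y of can0_mid in the frame of chute between -0.015 and 0.015 m and y of each of can0_cap, can1_cap, can2_cap, can3_cap, can4_cap in the frame of chute below -0.025 m and x of can1_mid in the frame of chute between 0.005 and 0.19 m and z of can1_mid in the frame of chute between 0.005 and 0.028 m and y of can1_mid in the frame of chute between -0.015 and 0.015 m and x of can2_mid in the frame of chute between 0.005 and 0.19 m and z of can2_mid in the frame of chute between 0.005 and 0.028 m and y of can2_mid in the frame of chute between -0.015 and 0.015 m and x of can3_mid in the frame of chute between 0.005 and 0.19 m and z of can3_mid in the frame of chute between 0.005 and 0.028 m and y of can3_mid in the frame of chute between -0.015 and 0.015 m and x of can4_mid in the frame of chute between 0.005 and 0.19 m and z of can4_mid in the frame of chute between 0.005 and 0.028 m and y of can4_mid in the frame of chute between -0.015 and 0.015 m), for 0.3 s.
4. the hatch cover is shut again while the bar is still up (value of joint cover below 0.006 m and value of joint latch above 0.5 rad), for 0.2 s.
At the end, for the whole second after the job is handed in: Every canister present lies on the chute floor (centre under 28 mm from the floor, within 15 mm of midway across, less than 190 mm up from the low end) with its cap at least 25 mm to the scanner side of the middle; the cover is shut to within 6 mm and the latch bar is down to within 0.06 rad (all of step 3 and value of joint cover below 0.006 m and value of joint latch below 0.06 rad); the robot touches nothing.
It fails at once if another thing on the bench is shifted more than 4 cm (distance of any of tin_a, tin_b, jar, spatula, pot from where it was at the start of the episode above 0.04 m).
Of can0, can1, can2, can3, can4 only 3 to 5 are there at a start; the rules pass over those that are not, and their reading is None.
At some moment in a run one of can0, can1, can2, can3, can4 may be knocked a few centimetres aside while the robot is not near it.
Once in a run the grip may slacken for a moment while it holds something.
It also fails if it takes over 210 s, if anything falls off the work surface, if the arm or the gripper's body presses on something with over 40 N, if the wrist force passes 120 N, or if a joint passes its speed limit or range.

## Robot

A 7-joint arm with a two-finger parallel gripper is mounted at the origin on the work surface. World frame = base frame: x ahead of the robot, y to its left, z up, the work surface at z = 0. Lengths are in mm, angles in rad, forces in N, time in s.
With the tool pointing down it reaches from about 400 to 750 mm from the base axis. Payload 19.5 kg.
Tool frame: the origin (TCP) lies midway between the tips of the shut fingers; the grasp point (between the pads) lies 19 mm behind it (hold_point_z is the z of the grasp point in the tool frame, in mm); z points along the fingers, y is the direction in which the jaws open and shut (so a half turn about z gives the same grasp; the last joint's range is limited). The gripper opens to 85 mm and grips with 20 to 120 N. Pads are 22 mm wide; open, the fingers measure 114 mm over their backs; the gripper's body (76 mm by 85 mm) begins 54 mm behind the grasp point. The pads swing forward as they close: fully open they stand 13 mm farther back than shut.
Start: joints at [1.059, 0.707, -0.028, 1.485, 0.022, 0.951, -0.075], TCP at [260.296, -512.68, 231.268] pointing down, gripper open.
Joint ranges: [-2.71, 2.71], [-0.32, 2.16], [-1.57, 1.52], [0, 2.45], [-1.46, 4.6], [0, 2.02], [-2.83, 2.83]. Speed limits (rad/s): [1.89, 1.89, 2.57, 2.57, 3.01, 3.01, 3.01].

## Interface

Orientations are given as a unit quaternion [w, x, y, z].
In Python, from cell import state, snapshot, camera_params, job_done, hold_point_z gives the robot as it stands.
- The arm moves only by the tool send_rows, never from a script. Its argument "deltas" is a list that holds one entry, the list of rows, each a list of 7 numbers: the shift along the tool's x, y, z in m, then the turn, a rotation vector about the tool's x, y, z in degrees, then the closure, from 0 (fully open) to 1 (shut). In form: [[[dx, dy, dz, rx, ry, rz, hand], ...]]. A call has exactly 8 rows; each row is the pose to reach, as a shift and turn from the pose commanded when the call began, along the tool's axes at that moment; what a row does not reach only later rows make up. A row lasts 1/12 s, in which the tool goes at most 41.7 mm and 7.16 degrees, less where a joint would pass 70% of its speed; a pose out of reach is approached as far as the arm can. A call with a gripper value outside its range is refused whole. The fingers move at their own pace and stop on an object; "newtons" is the grip in N (left out, the last holds). Time passes only in rows, so rows that repeat a pose let the fingers close, or fill a call up. It gives the time, the measured TCP pose, the force and the opening at its end, in the units of the state.
- state(): the state, without advancing time (a new reading comes with each control period).
- snapshot(name): name is "side" or "top"; returns (picture, depth): 384x512x3 uint8, red, green, blue; 384x512 float32, mm along the optical axis (not along the pixel's ray), 0 where there is no reading.
- camera_params(name): a dict with "vertical_fov" (degrees; the focal length in pixels is half the picture's height over the tangent of half this angle, whatever the lens; pixels are square), "cx", "cy" (the principal point, pixels), "camera_from_world" (4x4, takes a point from world to camera coordinates). Camera axes: x right, y down, z forward; pixel columns grow to the right and rows downward; lengths in mm; the calibration is good to about 2 mm. A picture is of the moment at which its call begins. camera_params takes no time and is no camera call.
- job_done(): hands the job in, once; it reports no verdict.
The state is a dict: "clock": time; "joint_pos": joint angles; "dq": joint speeds; "joint_efforts": joint torques, N m; "eef_pos": TCP position; "eef_rot": TCP orientation; "ft_force": force on the tool from outside, world axes, zero at the start; "torque": the same for the moment, N m; "grip_width": opening from 0.0 (shut) to 1.0 (fully open).
Only numpy, scipy, OpenCV 4.12 (cv2) and the standard library are available. Lean on these libraries where they do the work, as an engineer would, in place of code of your own. Each camera call takes 0.05 s, during which the arm holds its last target.

## Working session

There is one attempt and no reset: what is moved stays moved. The work goes in short steps, Python scripts to look and compute and a tool call to move; the robot and the scene stay as the last step left them, time stands still between calls to the robot, and variables do not carry over. Pictures are saved under pics/ and viewed, and the job is handed in when it is done.

Besides the shell and the picture viewer there is one more tool, called by a JSON object that holds its "method" and its "body". send_rows: Moves the arm, as the interface text tells. Its arguments: {"type":"object","properties":{"deltas":{"type":"array"},"newtons":{"type":"number"}},"required":["deltas"]}

```bash
ls; mkdir -p pics; python3 - <<'E'
from cell import *
import cv2,numpy as np
s=state();print(s, hold_point_z)
for n in("side","top"):
    p,d=snapshot(n);cv2.imwrite(f"pics/{n}0.png",cv2.resize(p[:,:,::-1],(800,600),interpolation=cv2.INTER_CUBIC));np.save(f"{n}0.npy",d);print(camera_params(n))
    np.save(f"{n}0p.npy",p)
E
```

```text
pics
{'clock': 0.0, 'joint_pos': array([ 1.05925136,  0.70707283, -0.02764985,  1.48502643,  0.02198417,
        0.95091692, -0.07550778]), 'dq': array([-0.00102231,  0.00020515,  0.000663  ,  0.00140247,  0.00108028,
        0.00038812, -0.00021029]), 'joint_efforts': array([ 1.70561558e-03, -8.83213449e+01,  1.23493809e+00, -2.36170328e+01,
        1.69644639e-02,  6.44554864e-03, -2.08621771e-05]), 'eef_pos': array([ 260.21818529, -512.43218153,  230.8380315 ]), 'eef_rot': array([-5.45299848e-04,  9.72531233e-01,  2.32771747e-01, -1.32325045e-04]), 'ft_force': array([0.4780663 , 0.39531156, 0.14553676]), 'torque': array([-0.03796803,  0.00661224,  0.01806101]), 'grip_width': 0.9991010032098566} -18.700000000000003
{'vertical_fov': 50.60879125375028, 'cx': 250.01958962843688, 'cy': 189.47880566113005, 'camera_from_world': array([[-9.99273362e-01, -3.80822125e-02,  1.57903909e-03,
         4.66052472e+02],
       [-2.91724175e-02,  7.37505056e-01, -6.74711244e-01,
         9.64379692e+01],
       [ 2.45299477e-02, -6.74267037e-01, -7.38080107e-01,
         1.46360663e+03],
       [ 0.00000000e+00,  0.00000000e+00,  0.00000000e+00,
         1.00000000e+00]])}
{'vertical_fov': 45.620979990141585, 'cx': 252.41288580647898, 'cy': 191.46996785738236, 'camera_from_world': array([[ 1.49494559e-02, -9.99712513e-01,  1.87457895e-02,
         4.14199154e+00],
       [-9.98594864e-01, -1.58807627e-02, -5.05578749e-02,
         4.69236427e+02],
       [ 5.08410376e-02, -1.79636364e-02, -9.98545190e-01,
         1.63879459e+03],
       [ 0.00000000e+00,  0.00000000e+00,  0.00000000e+00,
         1.00000000e+00]])}
```

View pics/top0.png

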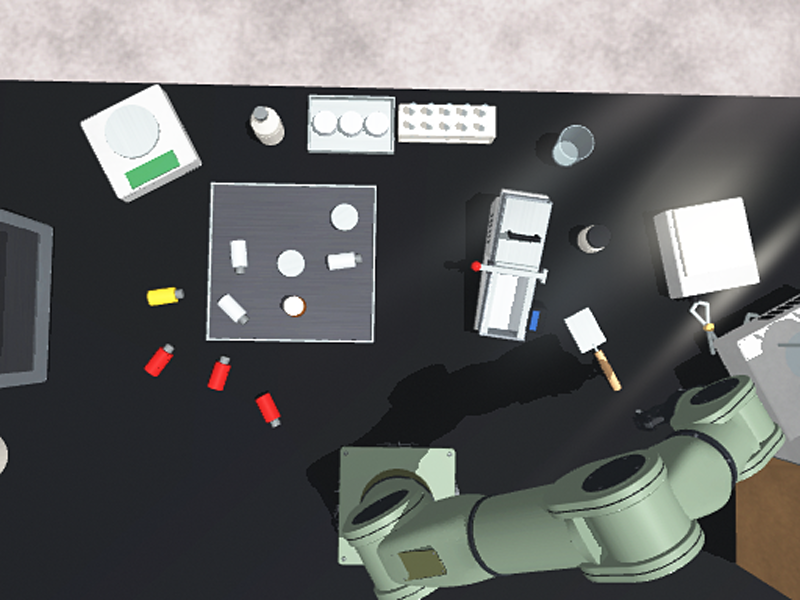

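View pics/side0.png

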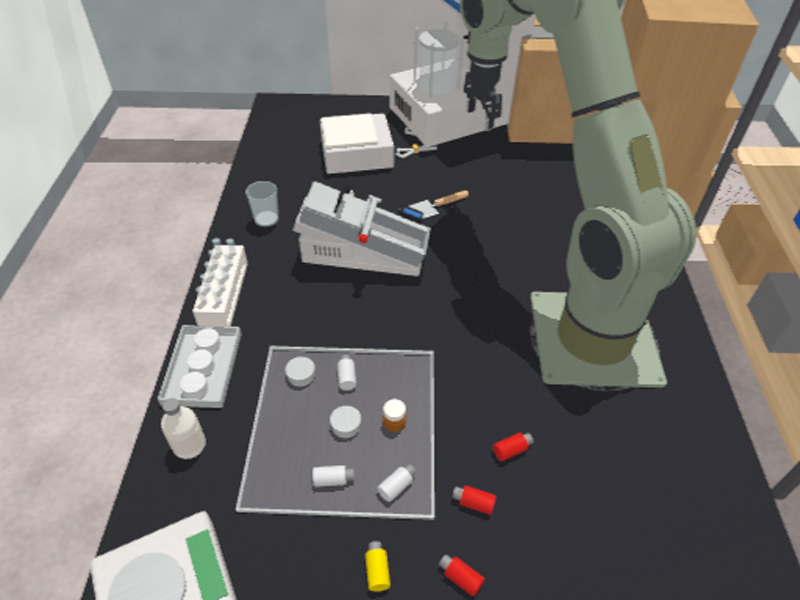

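Top view (800x600): three white canisters in the tray, at (238,256), (343,262) and (233,308). The look-alikes are red at (159,360), (219,373) and (268,408), and yellow at (164,296). They are outside the tray and not meant, and neither are the tins at (344,216) and (291,263) or the jar at (293,306). The feeder is at (515,265), with the red knob at (476,266).

```bash
cat > h.py <<'E'
import numpy as np,cv2
from cell import *
from scipy.spatial.transform import Rotation as R
def f(n): return 192/np.tan(np.radians(camera_params(n)["vertical_fov"]/2))
def deproj(n,u,v,z):
    c=camera_params(n);F=f(n);p=np.array([(u-c["cx"])/F*z,(v-c["cy"])/F*z,z,1.]) 
    return (np.linalg.inv(c["camera_from_world"])@p)[:3]
def proj(n,P):
    c=camera_params(n);P=np.atleast_2d(P);q=np.c_[P,np.ones(len(P))]@c["camera_from_world"].T
    return np.c_[q[:,0]/q[:,2]*f(n)+c["cx"],q[:,1]/q[:,2]*f(n)+c["cy"]]
def atz(n,u,v,z):
    a=deproj(n,u,v,500);b=deproj(n,u,v,1500);return a+(b-a)*(z-a[2])/(b[2]-a[2])
def tri(us):  # dict name->(u,v)
    A=[];B=[]
    for n,(u,v) in us.items():
        a=deproj(n,u,v,500);b=deproj(n,u,v,1500);d=(b-a)/np.linalg.norm(b-a);M=np.eye(3)-np.outer(d,d);A.append(M);B.append(M@a)
    return np.linalg.solve(sum(A),sum(B))
def cloud(n,d):
    c=camera_params(n);v,u=np.mgrid[0:384,0:512];F=f(n);z=d
    P=np.stack([(u-c["cx"])/F*z,(v-c["cy"])/F*z,z,np.ones_like(z)],-1)
    return (P@np.linalg.inv(c["camera_from_world"]).T)[...,:3]
def crop(p,u0,v0,u1,v1,k,fn):
    cv2.imwrite(fn,cv2.resize(p[v0:v1,u0:u1,::-1],None,fx=k,fy=k,interpolation=cv2.INTER_CUBIC))
def tcp():
    s=state();q=s["eef_rot"];return s["eef_pos"],R.from_quat([q[1],q[2],q[3],q[0]])
E
python3 - <<'E'
from h import *
pt=np.load("top0p.npy");ps=np.load("side0p.npy")
crop(pt,290,115,360,225,5.4,"pics/tc.png");crop(ps,180,110,285,180,7,"pics/sc.png");crop(pt,125,110,245,225,5,"pics/tt.png")
d=np.load("top0.npy");C=cloud("top",d)
hsv=cv2.cvtColor(pt,cv2.COLOR_RGB2HSV)
for nm,m in(("knob",(hsv[...,1]>180)&(hsv[...,2]>80)&((hsv[...,0]<8)|(hsv[...,0]>172))),("blue",(hsv[...,1]>150)&(abs(hsv[...,0].astype(int)-112)<12)&(hsv[...,2]>60))):
    m[:,:290]=0;m[:,360:]=0;v,u=np.nonzero(m);print(nm,len(u),u.mean(),v.mean(),C[m].mean(0))
# floor of chute points
for (u,v) in [(322,190),(322,205),(330,145),(340,130),(327,160)]:print(u,v,C[v,u])
E
```

```text
knob 28 304.2142857142857 169.85714285714286 [ 536.57069614 -157.11317793  152.52845696]
blue 54 341.5740740740741 204.77777777777777 [ 422.70028992 -283.63388976  146.02432693]
322 190 [ 475.39178861 -231.62399322   66.18704578]
322 205 [ 423.31887512 -235.79422869   44.06011015]
330 145 [ 619.18772572 -240.08252649  165.51725548]
340 130 [ 665.06209015 -267.77609838  190.39775578]
327 160 [ 571.02072136 -233.17361557  150.60814278]
```

View pics/tc.png

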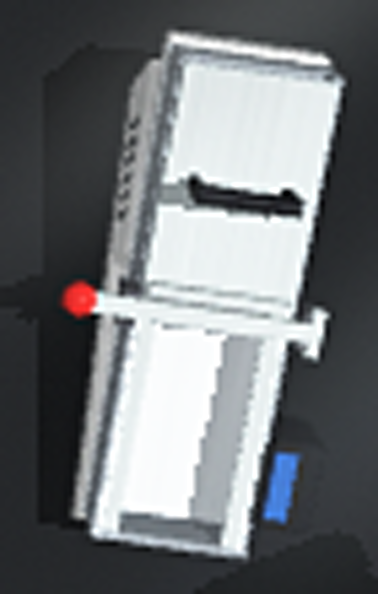

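View pics/sc.png

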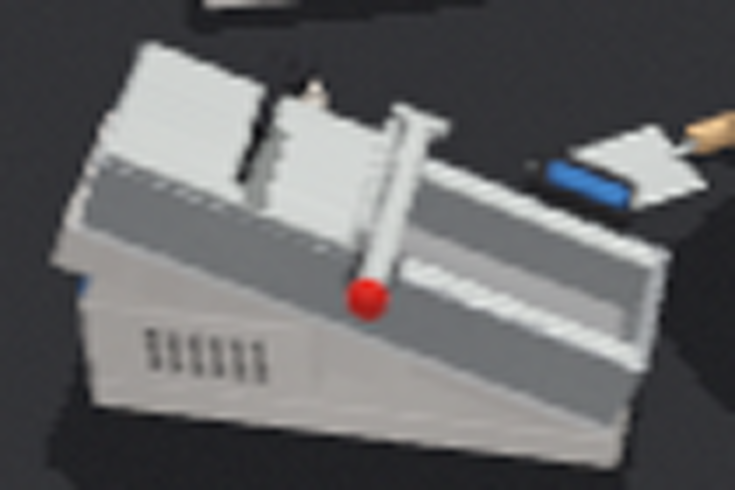

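View pics/tt.png

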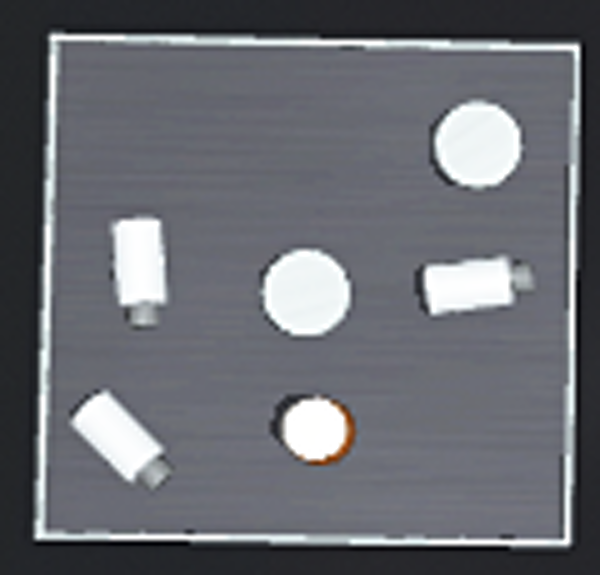

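```bash
cat >> h.py <<'E'
from scipy.optimize import least_squares
def chuteT(p): return np.array(p[:3]),R.from_euler("zy",[p[3],-np.radians(20)])
E
python3 - <<'E'
from h import *
d=np.load("top0.npy");C=cloud("top",d)
def t(x,y):return ("top",290+x/5.4-.5+.5/5.4,115+y/5.4-.5+.5/5.4)
def s(x,y):return ("side",180+x/7-.45,110+y/7-.45)
obs=[((150,85,58),t(79,299)),((150,85,58),s(368,298)),((232,0,91),t(245,196)),
((-6,50,47),t(90,536)),((-6,-50,47),t(248,554)),((-6,50,47),s(643,368)),((-6,-50,47),s(668,252))]
# cover points and floor points
msk=np.zeros((384,512),bool)
cv=[]
for v in range(150,168):
  for u in range(319,343):
    cv.append(C[v,u])
cv=np.array(cv)
fl=np.array([C[v,u] for v in range(182,207) for u in range(316,324)])
def planefit(P):
    c=np.median(P,0);
    for i in range(6):
        n=np.linalg.svd(P-c,full_matrices=False)[2][2];r=(P-c)@n;k=abs(r)<max(3,1.5*np.median(abs(r)));P=P[k];c=P.mean(0)
    return n*np.sign(n[2]),c,len(P)
for P in(cv,fl):
    n,c,k=planefit(P);print(n,c,k,np.degrees(np.arccos(n[2])),np.degrees(np.arctan2(n[1],n[0])))
nc,cc,_=planefit(cv);nf,cf,_=planefit(fl)
def res(p):
    o,r=chuteT(p);e=[]
    for P,(n,u,v) in obs:
        w=r.apply(P)+o;q=proj(n,w)[0];e+=[(q[0]-u),(q[1]-v)]
    if len(p)>4: pass
    e.append((r.inv().apply(cc-o)[2]-53)/3);e.append((r.inv().apply(cf-o)[2]-0)/3)
    return e
S=least_squares(res,[380,-220,30,-.2],loss="soft_l1",x_scale=[10,10,10,.1]);print(S.x,np.round(S.fun,2))
np.save("chute.npy",S.x)
o,r=chuteT(S.x)
for nm,P in dict(hatch=(232,0,0),handle=(232,0,91),knob=(150,85,58),pivot=(150,-62,58),low=(0,0,0)).items():print(nm,r.apply(P)+o)
# cans
def tt(x,y):return (125+x/5-.4,110+y/5-.4)
for a,b in [((135,220),(144,326)),((425,290),(534,275)),((90,406),(158,480))]:
    A=atz("top",*tt(*a),20);B=atz("top",*tt(*b),20);m=(A+B)/2;print("can",m,np.linalg.norm(B-A),np.degrees(np.arctan2(*(B-A)[1::-1])))
E
```

```text
[-0.50237673  0.03885605  0.86377533] [ 571.32697988 -242.64402016  156.54696532] 139 30.25684269661337 175.5772942996384
[-0.35071524 -0.30206469  0.88642865] [ 462.85407415 -224.93597127   60.46549278] 91 27.5721528346413 -139.26227453861762
[ 4.08066847e+02 -2.26256845e+02  4.09103799e+01 -1.01514411e-01] [-0.2  -0.01  0.27 -0.08  0.32  0.11  0.41 -0.05 -0.38 -0.2   0.39  0.3
 -0.74  0.07 -0.06 -0.12]
hatch [ 624.95319084 -249.76775883  119.85055315]
handle [ 593.8293578  -249.76775883  205.36258164]
knob [ 536.55234839 -156.89546076  149.39758861]
pivot [ 522.55374591 -303.13868057  144.30251399]
low [ 408.06684741 -226.25684472   40.91037992]
can [561.15330508 372.09263466  20.        ] 76.85068781242396 -173.70222596178618
can [558.39556339 127.8655612   20.        ] 79.19105662601022 -81.15111082314664
can [438.72849037 379.97875224  20.        ] 72.22775731268872 -136.32326960179077
```

```bash
sed -i 's/"zy"/"ZY"/' h.py; python3 - <<'E'
from h import *
d=np.load("top0.npy");C=cloud("top",d)
def t(x,y):return ("top",290+x/5.4-.5+.5/5.4,115+y/5.4-.5+.5/5.4)
def s(x,y):return ("side",180+x/7-.45,110+y/7-.45)
obs=[((150,85,58),t(79,299)),((150,85,58),s(368,298)),((232,0,91),t(245,196)),
((-6,50,47),t(90,536)),((-6,-50,47),t(248,554)),((-6,50,47),s(643,368)),((-6,-50,47),s(668,252))]
cc=np.median([C[v,u] for v in range(156,166) for u in range(321,341)],0)
def res(p):
    o,r=chuteT(p);e=[]
    for P,(n,u,v) in obs:
        w=r.apply(P)+o;q=proj(n,w)[0];e+=[(q[0]-u),(q[1]-v)]
    e.append((r.inv().apply(cc-o)[2]-53)/3)
    return e
S=least_squares(res,[380,-220,30,-.2],loss="soft_l1",x_scale=[10,10,10,.1]);print(S.x,np.round(S.fun,2))
np.save("chute.npy",S.x)
o,r=chuteT(S.x)
for nm,P in dict(hatch=(232,0,0),handle=(232,0,91),knob=(150,85,58),pivot=(150,-62,58),low=(0,0,0)).items():print(nm,r.apply(P)+o)
pt=np.load("top0p.npy").copy();ps=np.load("side0p.npy").copy()
for n,im,c in(("top",pt,(290,115,360,225)),("side",ps,(180,110,285,180))):
    k=5.4
    b=cv2.resize(im[c[1]:c[3],c[0]:c[2],::-1],None,fx=k,fy=k)
    for P in [(x,y,z) for x in(0,165,300) for y in(-50,50) for z in(0,47)]+[(x,y,53) for x in (165,300) for y in(-44,44)]+[(232,26,91),(232,-26,91),(150,85,58),(150,-62,58),(50,-67,61)]:
        q=proj(n,r.apply(P)+o)[0];cv2.circle(b,(int((q[0]-c[0]+.5)*k),int((q[1]-c[1]+.5)*k)),2,(0,0,255) if P[2]!=0 else (0,200,0),-1)
    cv2.imwrite(f"pics/ov_{n}.png",b)
E
```

```text
[ 4.07641681e+02 -2.28425795e+02  4.10307060e+01 -1.11856931e-01] [-0.12 -0.21  0.05  0.33  0.21  0.23  0.46 -0.19 -0.19  0.13  0.24  0.53
 -0.43 -0.33 -0.29]
hatch [ 624.28793071 -252.76075683  120.37937925]
handle [ 593.35860501 -249.28659575  205.89140774]
knob [ 537.4895151  -157.47651057  146.8358995 ]
pivot [ 521.08081382 -303.55783902  146.8358995 ]
low [ 407.64168064 -228.42579465   41.030706  ]
```

View pics/ov_top.png

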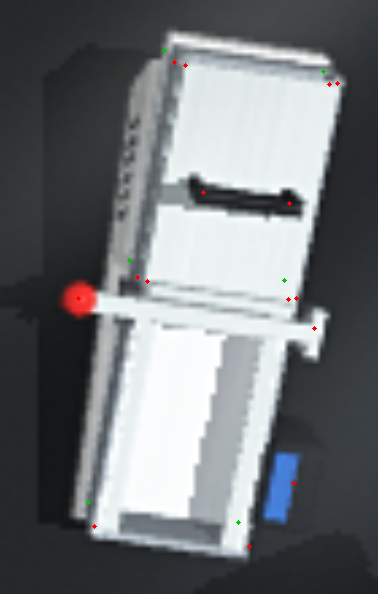

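View pics/ov_side.png

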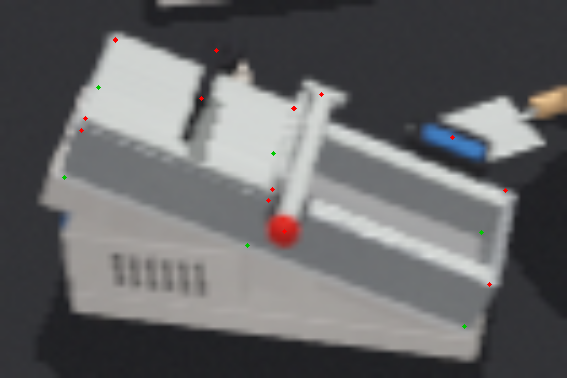

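```bash
python3 - <<'E'
from h import *
ps=np.load("side0p.npy");b=ps[105:150,185:245].copy()
crop(np.clip(ps.astype(int)*1.8,0,255).astype(np.uint8),185,105,245,150,13,"pics/hd.png")
o,r=chuteT(np.load("chute.npy"))
for n in("top","side"):
    C=cloud(n,np.load(n+"0.npy"));L=r.inv().apply(C.reshape(-1,3)-o)
    k=(abs(L[:,0]-232)<25)&(abs(L[:,1])<40)&(L[:,2]>65)&(L[:,2]<130);print(n,k.sum(),np.round(L[k][:12],0).tolist(), np.median(L[k],0))
E
```

```text
top 83 [[233.0, 30.0, 66.0], [234.0, 27.0, 68.0], [235.0, 24.0, 70.0], [230.0, 30.0, 69.0], [235.0, 30.0, 89.0], [235.0, 27.0, 90.0], [235.0, 23.0, 87.0], [235.0, 20.0, 84.0], [227.0, 29.0, 67.0], [232.0, 30.0, 94.0], [233.0, 27.0, 93.0], [233.0, 24.0, 92.0]] [231.28099214   0.66264673  94.0614318 ]
side 54 [[233.0, -29.0, 98.0], [230.0, -31.0, 98.0], [226.0, -37.0, 95.0], [235.0, -26.0, 94.0], [232.0, -22.0, 99.0], [229.0, -23.0, 100.0], [225.0, -25.0, 100.0], [234.0, -18.0, 96.0], [231.0, -17.0, 99.0], [228.0, -18.0, 100.0], [224.0, -29.0, 92.0], [233.0, -14.0, 95.0]] [229.93907801   7.95008448  94.85842961]
```

View pics/hd.png

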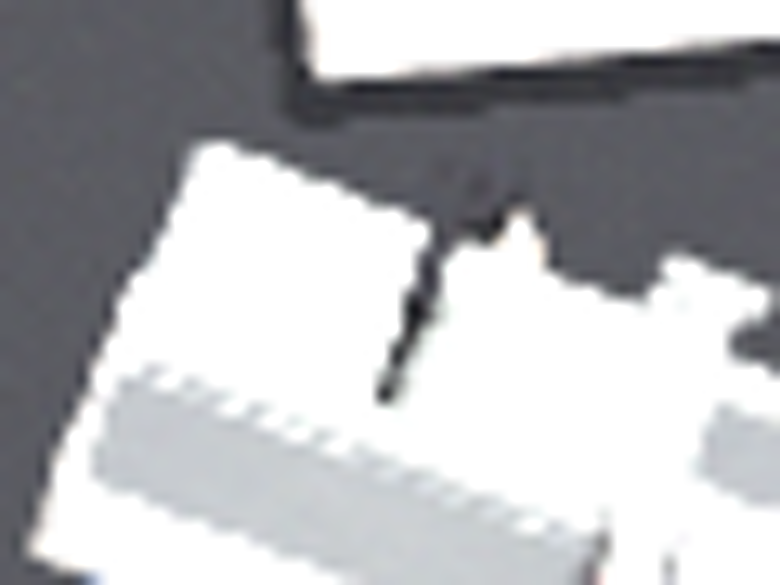

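```bash
cat >> h.py <<'E'
CO,CR=chuteT(np.load("chute.npy"))
def chute_pose(x,y,z):
    "grasp point at chute x,y,z; tool x=+cy, y=+cx, z=-cz"
    M=CR.as_matrix();Rt=R.from_matrix(np.c_[M[:,1],M[:,0],-M[:,2]])
    g=CO+CR.apply([x,y,z]);return g-Rt.apply([0,0,hz()]),Rt
def hz():
    return float(hold_point_z() if callable(hold_point_z) else hold_point_z)
def down_pose(g,h):
    "grasp point g world, tool down, tool x heading h deg"
    c,s=np.cos(np.radians(h)),np.sin(np.radians(h));Rt=R.from_matrix(np.array([[c,s,0],[s,-c,0],[0,0,-1.]]))
    return np.array(g)-Rt.apply([0,0,hz()]),Rt
def delta(a,b):
    d=a[1].inv().apply(b[0]-a[0]);w=(a[1].inv()*b[1]).as_rotvec(degrees=True)
    print("d[m]",np.round(d/1000,4).tolist(),"w",np.round(w,1).tolist(),"calls",round(max(np.linalg.norm(d)/333,np.linalg.norm(w)/57),2),"-> tcp",np.round(b[0],0))
def seq(ws):
    a=tcp()
    for w in ws: delta(a,w);a=w
E
python3 - <<'E'
from h import *
seq([chute_pose(150,85,170),chute_pose(150,85,58)])
E
```

```text
d[m] [0.3813, -0.2086, -0.0034] w [-18.4, 9.9, -56.1] calls 1.31 -> tcp [ 506. -154.  235.]
d[m] [0.0, -0.0, 0.112] w [0.0, 0.0, 0.0] calls 0.34 -> tcp [ 544. -158.  129.]
```

{"method": "send_rows", "body": {"deltas": [[[0.024,-0.013,0,-1.1,0.6,-3.5,0.2],[0.048,-0.026,0,-2.3,1.2,-7,0.3],[0.072,-0.039,-0.001,-3.5,1.9,-10.5,0.45],[0.096,-0.052,-0.001,-4.6,2.5,-14,0.45],[0.12,-0.065,-0.001,-5.7,3.1,-17.5,0.45],[0.143,-0.078,-0.002,-6.9,3.7,-21,0.45],[0.167,-0.091,-0.002,-8,4.3,-24.5,0.45],[0.19,-0.104,-0.002,-9.2,5,-28,0.45]]], "newtons": 25}}

```text
clock: 0.77
eef_pos: [383.3, -332.6, 233.3]
eef_rot: [0.067, 0.883, 0.461, 0.061]
ft_force: [1.0, -0.4, -0.4]
grip_width: 0.549
```

```bash
python3 - <<'E'
from h import *
s=state();print(s["clock"],s["eef_pos"],s["grip_width"],s["joint_pos"])
seq([chute_pose(150,85,170),chute_pose(150,85,58)])
E
```

```text
0.7667 [ 383.30383944 -332.61079149  233.27881996] 0.5488893089198538 [ 0.80026434  0.54319853 -0.18633224  1.89975165  0.08557114  0.53335989
 -0.02903816]
d[m] [0.2165, -0.0021, 0.0083] w [-9.1, 4.9, -27.9] calls 0.65 -> tcp [ 506. -154.  235.]
d[m] [0.0, -0.0, 0.112] w [0.0, 0.0, 0.0] calls 0.34 -> tcp [ 544. -158.  129.]
```

{"method": "send_rows", "body": {"deltas": [[[0.036,0,0.001,-1.5,0.8,-4.6,0.45],[0.072,0,0.003,-3,1.6,-9.3,0.45],[0.108,-0.001,0.004,-4.5,2.4,-14,0.45],[0.144,-0.001,0.006,-6,3.2,-18.6,0.45],[0.18,-0.002,0.007,-7.5,4,-23.2,0.45],[0.2165,-0.0021,0.0083,-9.1,4.9,-27.9,0.45],[0.2165,-0.0021,0.0083,-9.1,4.9,-27.9,0.45],[0.2165,-0.0021,0.0083,-9.1,4.9,-27.9,0.45]]]}}

```text
clock: 1.43
eef_pos: [506.1, -154.0, 234.3]
eef_rot: [0.129, 0.734, 0.656, 0.116]
ft_force: [0.3, -0.3, 0.3]
grip_width: 0.552
```

```bash
python3 - <<'E'
from h import *
s=state();print(s["clock"],s["eef_pos"],s["grip_width"],s["joint_pos"])
seq([chute_pose(150,85,170),chute_pose(150,85,58)])
p,d=snapshot("top");crop(p,260,100,380,230,5,"pics/k1t.png")
p,d=snapshot("side");crop(p,180,60,300,180,5,"pics/k1s.png")
E
```

```text
1.4333 [ 506.14522181 -153.99929615  234.2827719 ] 0.5517401972067846 [ 0.39025537  0.52663379 -0.20111787  2.01318867  0.22029049  0.26976309
 -0.0808612 ]
d[m] [0.0, -0.0003, -0.0003] w [-0.0, -0.1, -0.0] calls 0.0 -> tcp [ 506. -154.  235.]
d[m] [0.0, -0.0, 0.112] w [0.0, 0.0, 0.0] calls 0.34 -> tcp [ 544. -158.  129.]
```

View pics/k1s.png

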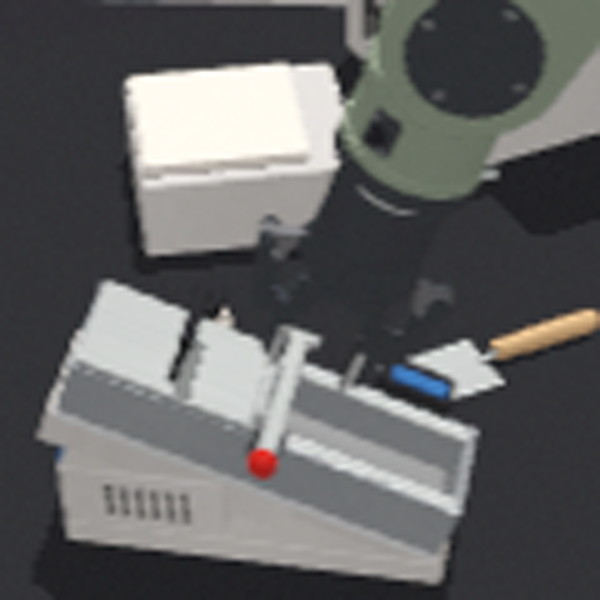

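```bash
cat >> h.py <<'E'
HD=90+np.degrees(np.load("chute.npy")[3])
def cv_pose(x,y,z,up=0): # vertical tool over chute point
    return down_pose(CO+CR.apply([x,y,z])+[0,0,up],HD)
def knob(th): return cv_pose(150,-62+147*np.cos(th),58+147*np.sin(th))
E
python3 - <<'E'
from h import *
k=knob(0);print(HD)
seq([(k[0]+[0,0,80],k[1]),k])
a=k
for i,th in enumerate(np.linspace(0,1.78,17)[1:]):
    b=knob(th);print(np.round(k[1].inv().apply(b[0]-(k[0] if i<8 else k8[0]))/1000,4).tolist())
    if i==7:k8=b
E
```

```text
83.59106995122305
d[m] [0.0024, 0.0212, 0.0356] w [19.9, 0.0, -0.3] calls 0.35 -> tcp [ 537. -157.  208.]
d[m] [0.0, 0.0, 0.08] w [0.0, 0.0, 0.0] calls 0.24 -> tcp [ 537. -157.  128.]
[-0.0009, -0.0056, -0.0153]
[-0.0036, -0.0111, -0.0305]
[-0.0081, -0.0165, -0.0453]
[-0.0143, -0.0216, -0.0595]
[-0.0222, -0.0265, -0.0729]
[-0.0316, -0.0311, -0.0855]
[-0.0424, -0.0353, -0.097]
[-0.0545, -0.0391, -0.1073]
[-0.0133, -0.0033, -0.009]
[-0.0275, -0.006, -0.0165]
[-0.0425, -0.0082, -0.0226]
[-0.0582, -0.0098, -0.027]
[-0.0743, -0.0108, -0.0297]
[-0.0906, -0.0112, -0.0308]
[-0.1069, -0.011, -0.0301]
[-0.1231, -0.0101, -0.0278]
```

{"method": "send_rows", "body": {"deltas": [[[0.0006,0.0053,0.009,5,0,-0.1,0.45],[0.0012,0.0106,0.0178,10,0,-0.15,0.45],[0.0018,0.016,0.027,15,0,-0.2,0.45],[0.0024,0.0212,0.0356,19.9,0,-0.3,0.45],[0.0024,0.0212,0.0356,19.9,0,-0.3,0.45],[0.0024,0.0212,0.0356,19.9,0,-0.3,0.45],[0.0024,0.0212,0.0356,19.9,0,-0.3,0.45],[0.0024,0.0212,0.0356,19.9,0,-0.3,0.45]]]}}

```text
clock: 2.2
eef_pos: [537.2, -157.5, 208.7]
eef_rot: [0.001, 0.745, 0.667, 0.001]
ft_force: [0.0, 0.4, -0.1]
grip_width: 0.548
```

{"method": "send_rows", "body": {"deltas": [[[0,0,0.02,0,0,0,0.45],[0,0,0.04,0,0,0,0.45],[0,0,0.06,0,0,0,0.45],[0,0,0.08,0,0,0,0.45],[0,0,0.08,0,0,0,0.45],[0,0,0.08,0,0,0,0.45],[0,0,0.08,0,0,0,0.45],[0,0,0.08,0,0,0,0.45]]]}}

```text
clock: 2.87
eef_pos: [538.4, -157.1, 129.7]
eef_rot: [0.001, 0.745, 0.667, 0.001]
ft_force: [-0.8, -0.2, -0.5]
grip_width: 0.55
```

```bash
python3 - <<'E'
from h import *
s=state();print(s["clock"],s["ft_force"],s["grip_width"],s["joint_pos"])
seq([knob(0)])
p,d=snapshot("top");crop(p,260,100,380,230,4.5,"pics/k2t.png")
p,d=snapshot("side");crop(p,180,80,280,180,6,"pics/k2s.png")
E
```

```text
2.8667 [-0.75074435 -0.16841906 -0.51952601] 0.5495291252498908 [ 0.32327342  0.8233302  -0.18631474  1.65791508  0.2188359   0.67720524
 -0.08537502]
d[m] [-0.0004, -0.0009, 0.0016] w [0.2, 0.0, 0.1] calls 0.01 -> tcp [ 537. -157.  128.]
```

View pics/k2s.png

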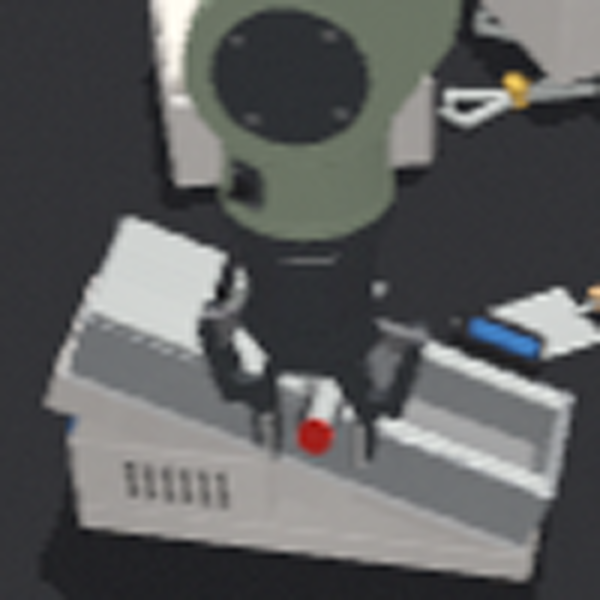

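View pics/k2t.png

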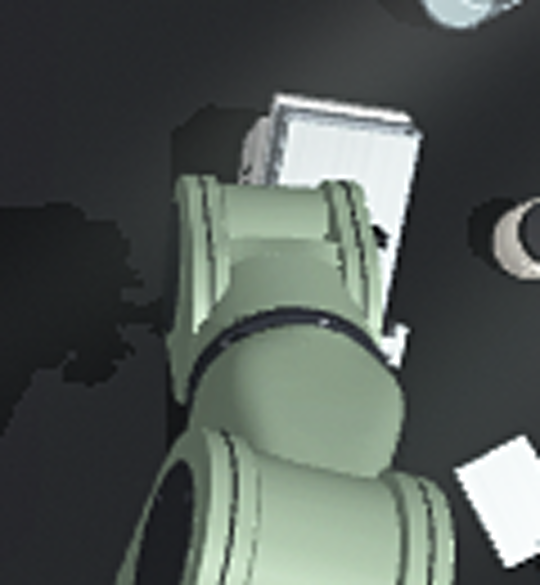

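Side crop: the red knob (315,436) stands between the two fingertips (265,440) and (365,445). I'll grip it and swing.

{"method": "send_rows", "body": {"deltas": [[[-0.0004,-0.0009,0.003,0,0,0,0.6],[-0.0004,-0.0009,0.003,0,0,0,0.8],[-0.0004,-0.0009,0.003,0,0,0,1],[-0.0004,-0.0009,0.003,0,0,0,1],[-0.0004,-0.0009,0.003,0,0,0,1],[-0.0004,-0.0009,0.003,0,0,0,1],[-0.0004,-0.0009,0.003,0,0,0,1],[-0.0004,-0.0009,0.003,0,0,0,1]]], "newtons": 25}}

```text
clock: 3.63
eef_pos: [538.9, -157.5, 126.0]
eef_rot: [0.002, 0.745, 0.667, 0.002]
ft_force: [9.5, -2.8, 3.1]
grip_width: 0.235
```

{"method": "send_rows", "body": {"deltas": [[[-0.0009,-0.0056,-0.0153,0,0,0,1],[-0.0036,-0.0111,-0.0305,0,0,0,1],[-0.0081,-0.0165,-0.0453,0,0,0,1],[-0.0143,-0.0216,-0.0595,0,0,0,1],[-0.0222,-0.0265,-0.0729,0,0,0,1],[-0.0316,-0.0311,-0.0855,0,0,0,1],[-0.0424,-0.0353,-0.097,0,0,0,1],[-0.0545,-0.0391,-0.1073,0,0,0,1]]]}}

```text
clock: 4.3
eef_pos: [492.8, -207.2, 233.7]
eef_rot: [0.002, 0.745, 0.668, 0.001]
ft_force: [6.1, -1.4, -2.8]
grip_width: 0.235
```

```bash
python3 - <<'E'
from h import *
s=state();print(s["clock"],s["ft_force"],s["grip_width"],s["joint_pos"])
seq([knob(0.89)])
p,d=snapshot("side");crop(p,180,80,280,180,6,"pics/k3s.png")
E
```

```text
4.3 [ 6.11245496 -1.41148234 -2.7751112 ] 0.23472824693954006 [ 0.467524    0.64593923 -0.23720212  1.63026557  0.1832954   0.88304798
  0.0512309 ]
d[m] [-0.0001, -0.0002, -0.0018] w [0.2, 0.0, 0.2] calls 0.01 -> tcp [ 493. -207.  235.]
```

View pics/k3s.png

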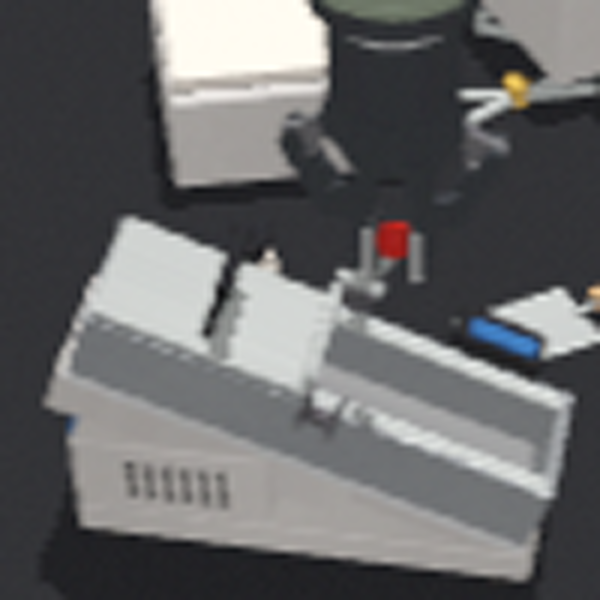

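{"method": "send_rows", "body": {"deltas": [[[-0.0133,-0.0033,-0.009,0,0,0,1],[-0.0275,-0.006,-0.0165,0,0,0,1],[-0.0425,-0.0082,-0.0226,0,0,0,1],[-0.0582,-0.0098,-0.027,0,0,0,1],[-0.0743,-0.0108,-0.0297,0,0,0,1],[-0.0906,-0.0112,-0.0308,0,0,0,1],[-0.1069,-0.011,-0.0301,0,0,0,1],[-0.1231,-0.0101,-0.0278,0,0,0,1]]]}}

```text
clock: 5.02
eef_pos: [470.9, -322.9, 261.4]
eef_rot: [-0.002, 0.744, 0.669, 0.005]
ft_force: [-7.8, 124.1, 85.5]
grip_width: 0.104
```

{"method": "send_rows", "body": {"deltas": [[[-0.002,0,0,0,0,0,1],[-0.002,0,0,0,0,0,0.7],[-0.002,0,0,0,0,0,0.5],[-0.002,0,0,0,0,0,0.45],[-0.002,0,0,0,0,0,0.45],[-0.002,0,0,0,0,0,0.45],[-0.002,0,-0.03,0,0,0,0.45],[-0.002,0,-0.06,0,0,0,0.45]]]}}

```text
clock: 5.68
eef_pos: [467.6, -330.3, 320.3]
eef_rot: [-0.001, 0.745, 0.667, 0.0]
ft_force: [1.0, -0.1, 1.2]
grip_width: 0.55
```

```bash
python3 - <<'E'
from h import *
s=state();print(s["clock"],s["ft_force"],s["grip_width"],s["joint_pos"])
h=cv_pose(232,0,91)
seq([(h[0]+[0,0,130],h[1]),h])
p,d=snapshot("side");crop(p,180,60,300,180,5,"pics/k4s.png")
E
```

```text
5.6833 [ 1.01589403 -0.07044691  1.19903007] 0.5497249333360608 [ 0.68737574  0.62624136 -0.26071861  1.3261226   0.16166185  1.2109277
  0.30673457]
d[m] [0.0944, 0.1161, 0.0031] w [-0.1, -0.0, 0.1] calls 0.45 -> tcp [ 593. -249.  317.]
d[m] [0.0, 0.0, 0.13] w [0.0, 0.0, 0.0] calls 0.39 -> tcp [ 593. -249.  187.]
```

View pics/k4s.png

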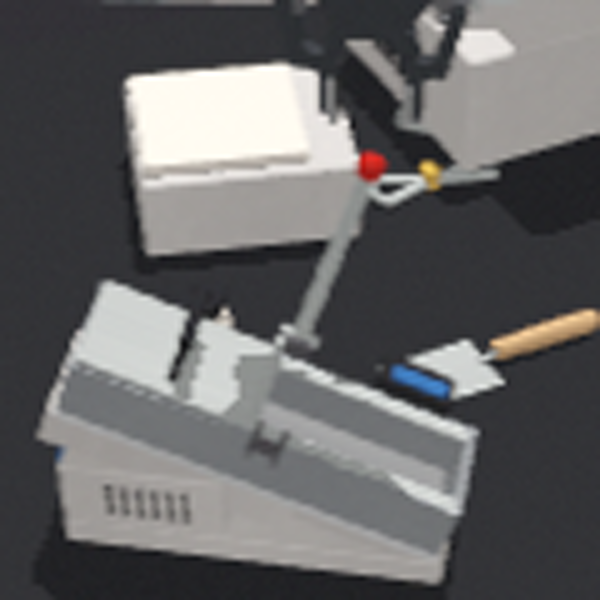

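Latch bar stands past upright, with the knob at (371,165). The wrist reading spiked when the bar reached its stop; I'll record that and push rather than grip on the way back. Cover next.

{"method": "send_rows", "body": {"deltas": [[[0.016,0.02,0,0,0,0,0.45],[0.032,0.039,0,0,0,0,0.45],[0.048,0.058,0,0,0,0,0.45],[0.063,0.077,0,0,0,0,0.45],[0.079,0.097,0,0,0,0,0.45],[0.0944,0.1161,0,0,0,0,0.45],[0.0944,0.1161,0,0,0,0,0.45],[0.0944,0.1161,0,0,0,0,0.45]]]}}

```text
clock: 6.4
eef_pos: [594.5, -248.5, 319.8]
eef_rot: [0.0, 0.744, 0.668, 0.0]
ft_force: [-0.8, -0.0, -0.6]
grip_width: 0.551
```

{"method": "send_rows", "body": {"deltas": [[[0,0,0.02,0,0,0,0.45],[0,0,0.04,0,0,0,0.45],[0,0,0.06,0,0,0,0.45],[0,0,0.08,0,0,0,0.45],[0,0,0.1,0,0,0,0.45],[0,0,0.115,0,0,0,0.45],[0,0,0.129,0,0,0,0.45],[0,0,0.129,0,0,0,0.45]]]}}

```text
clock: 7.07
eef_pos: [592.5, -250.1, 189.3]
eef_rot: [-0.001, 0.745, 0.667, -0.001]
ft_force: [-0.4, -0.7, 0.1]
grip_width: 0.549
```

```bash
python3 - <<'E'
from h import *
s=state();print(s["clock"],s["ft_force"],s["grip_width"],s["joint_pos"])
h=cv_pose(232,0,91)
seq([h])
p,d=snapshot("side");crop(p,180,60,300,180,5,"pics/k5s.png")
E
```

```text
7.0667 [-0.42894123 -0.66993226  0.1050433 ] 0.5492268498252807 [ 0.44771138  0.86897494 -0.22918002  1.25653146  0.20297134  1.04026884
  0.08300279]
d[m] [0.0009, 0.0008, 0.0021] w [-0.1, 0.0, 0.0] calls 0.01 -> tcp [ 593. -249.  187.]
```

View pics/k5s.png

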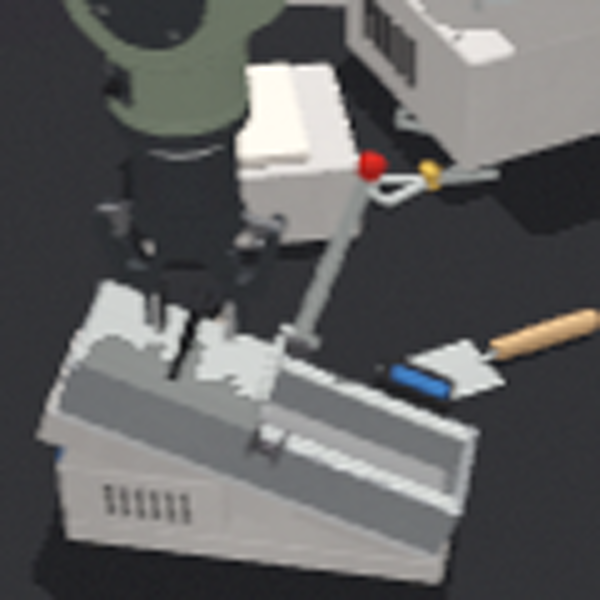

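Fingers straddle the black handle bar (190,345). I'll grip and slide it.

{"method": "send_rows", "body": {"deltas": [[[0.0009,0.0008,0.002,0,0,0,0.6],[0.0009,0.0008,0.002,0,0,0,0.8],[0.0009,0.0008,0.002,0,0,0,1],[0.0009,0.0008,0.002,0,0,0,1],[0.0009,0.0008,0.002,0,0,0,1],[0.0009,0.0008,0.002,0,0,0,1],[0.0009,0.0008,0.002,0,0,0,1],[0.0009,0.0008,0.002,0,0,0,1]]], "newtons": 30}}

```text
clock: 7.78
eef_pos: [594.1, -248.6, 190.4]
eef_rot: [0.0, 0.745, 0.667, -0.0]
ft_force: [-9.5, 2.9, 7.2]
grip_width: 0.13
```

{"method": "send_rows", "body": {"deltas": [[[0,-0.0072,0.0026,0,0,0,1],[0,-0.0144,0.0052,0,0,0,1],[0,-0.0216,0.0079,0,0,0,1],[0,-0.0288,0.0105,0,0,0,1],[0,-0.036,0.0131,0,0,0,1],[0,-0.0432,0.0157,0,0,0,1],[0,-0.0504,0.0183,0,0,0,1],[0,-0.0576,0.021,0,0,0,1]]]}}

```text
clock: 8.45
eef_pos: [538.1, -241.4, 169.7]
eef_rot: [0.001, 0.745, 0.667, 0.001]
ft_force: [-1.8, 6.6, 13.6]
grip_width: 0.13
```

```bash
python3 - <<'E'
from h import *
s=state();print(s["clock"],s["ft_force"],s["grip_width"],s["joint_pos"])
for c in (.122,):
    h=cv_pose(232-122,0,91);seq([h])
E
```

```text
8.45 [-1.76127319  6.58886696 13.5591059 ] 0.12960402356325817 [ 0.48057543  0.80693979 -0.22844604  1.50812573  0.21829874  0.84824896
  0.06643902]
d[m] [-0.0015, -0.0589, 0.024] w [0.2, -0.0, 0.1] calls 0.19 -> tcp [ 479. -236.  145.]
```

{"method": "send_rows", "body": {"deltas": [[[0,-0.0072,0.0016,0,0,0,1],[0,-0.0144,0.0042,0,0,0,1],[0,-0.0216,0.0069,0,0,0,1],[0,-0.0288,0.0095,0,0,0,1],[0,-0.036,0.0121,0,0,0,1],[0,-0.0432,0.0147,0,0,0,1],[0,-0.0504,0.0173,0,0,0,1],[0,-0.0585,0.0203,0,0,0,1]]]}}

```text
clock: 9.12
eef_pos: [480.4, -234.1, 148.7]
eef_rot: [0.001, 0.744, 0.668, 0.002]
ft_force: [2.3, 12.0, 3.5]
grip_width: 0.12
```

```bash
python3 - <<'E'
from h import *
s=state();print(s["clock"],s["ft_force"],s["grip_width"],s["joint_pos"])
p,q=tcp();print(CR.inv().apply(p+q.apply([0,0,hz()])-CO))
p,d=snapshot("side");crop(p,180,60,300,180,5,"pics/k6s.png")
E
```

```text
9.1167 [ 2.28098046 12.02817019  3.52903671] 0.12026402380206634 [ 0.5122422   0.7650211  -0.21825876  1.7358773   0.24179019  0.66411012
  0.05357446]
[111.65380363   2.45082704  93.8168732 ]
```

View pics/k6s.png

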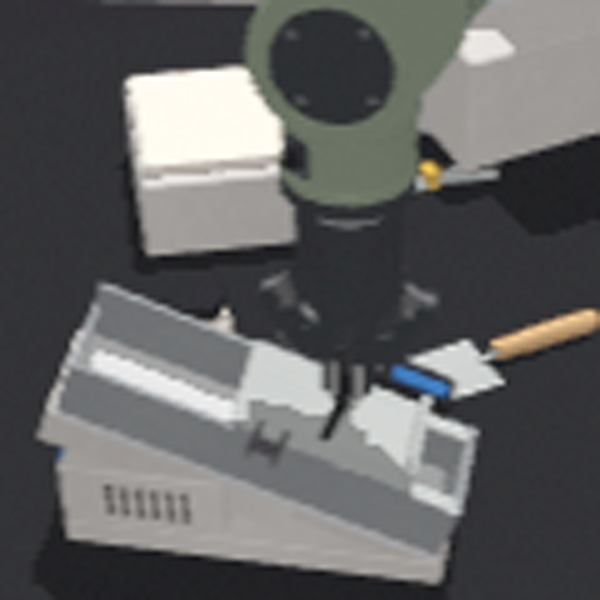

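{"method": "send_rows", "body": {"deltas": [[[-0.002,-0.002,0.0007,0,0,0,1],[-0.002,-0.004,0.0014,0,0,0,1],[-0.002,-0.004,0.0014,0,0,0,0.7],[-0.002,-0.004,0.0014,0,0,0,0.45],[-0.002,-0.004,0.0014,0,0,0,0.4],[-0.002,-0.004,0.0014,0,0,0,0.4],[-0.002,-0.004,-0.02,0,0,0,0.4],[-0.002,-0.004,-0.04,0,0,0,0.4]]]}}

```text
clock: 9.83
eef_pos: [475.0, -237.2, 188.3]
eef_rot: [-0.0, 0.745, 0.667, 0.0]
ft_force: [0.1, 0.4, 1.0]
grip_width: 0.601
```

{"method": "send_rows", "body": {"deltas": [[[0,0,-0.03,0,0,0,0.4],[0,0,-0.06,0,0,0,0.4],[0,0,-0.09,0,0,0,0.4],[0.03,0,-0.1,0,0,0,0.4],[0.07,0,-0.1,0,0,0,0.4],[0.11,0,-0.1,0,0,0,0.4],[0.15,0,-0.1,0,0,0,0.4],[0.19,0,-0.1,0,0,0,0.4]]]}}

```text
clock: 10.5
eef_pos: [495.9, -46.8, 288.3]
eef_rot: [0.001, 0.745, 0.667, 0.0]
ft_force: [0.7, 0.6, 0.2]
grip_width: 0.601
```

```bash
python3 - <<'E'
from h import *
s=state();print(s["clock"],s["ft_force"],s["grip_width"],s["joint_pos"])
p,d=snapshot("side");cv2.imwrite("pics/k7s.png",cv2.resize(p[...,::-1],(800,600)));crop(p,150,215,290,335,5.7,"pics/k7tray.png")
p,d=snapshot("top");cv2.imwrite("pics/k7t.png",cv2.resize(p[...,::-1],(800,600)));crop(p,125,110,245,225,5,"pics/k7tt.png")
E
```

```text
10.5 [0.65382851 0.58530695 0.20833474] 0.6007787989508044 [ 0.18180931  0.52835436 -0.26240772  1.65903931  0.15974417  0.97330993
 -0.24683111]
```

View pics/k7s.png

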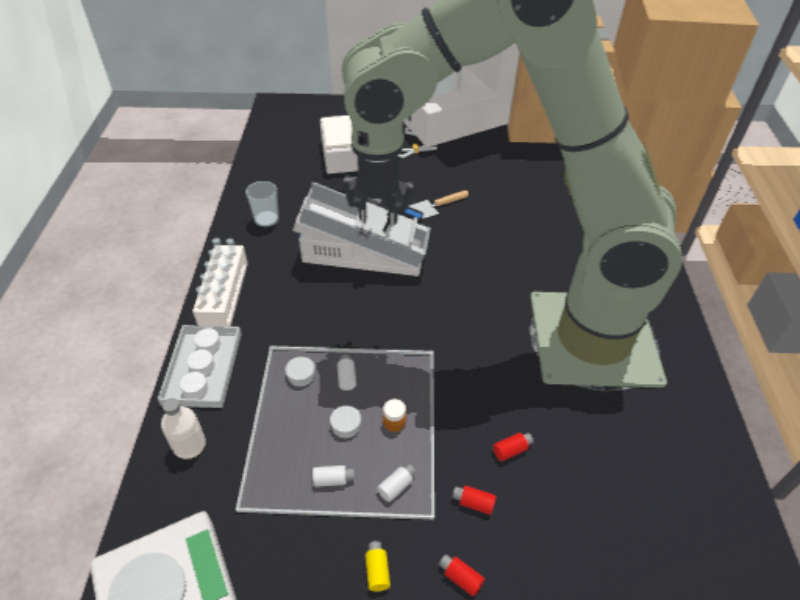

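View pics/k7t.png

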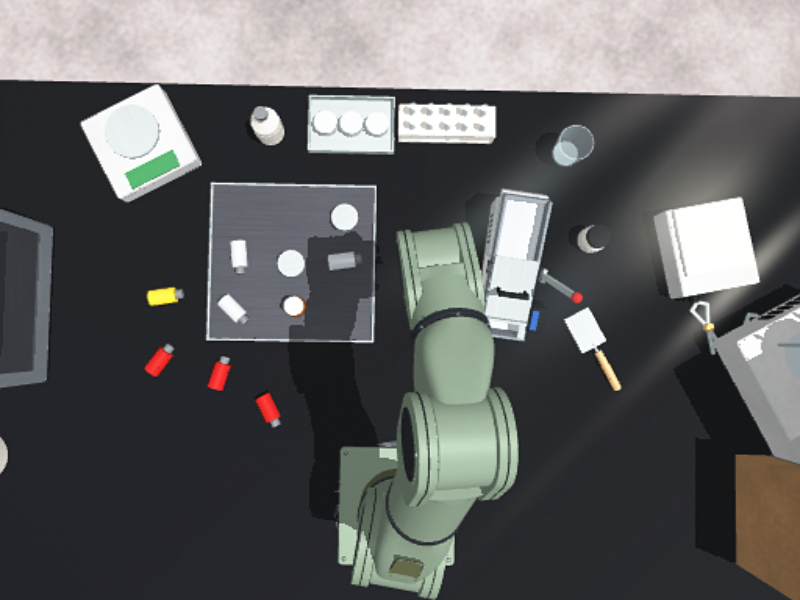

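View pics/k7tt.png

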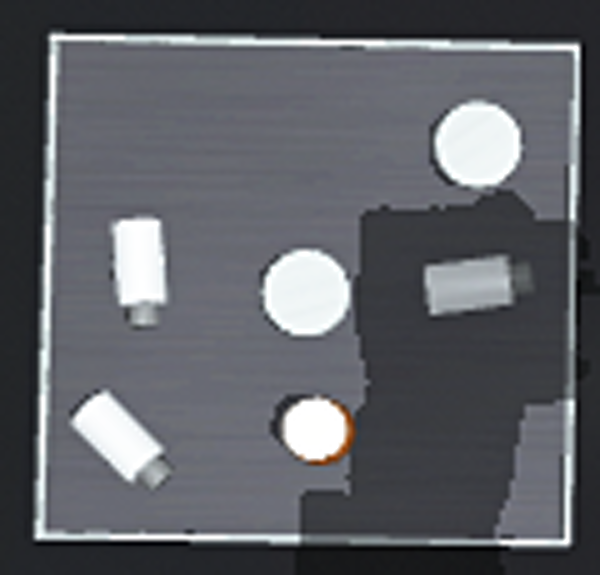

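```bash
python3 - <<'E'
from h import *
def tt(x,y):return (125+x/5-.4,110+y/5-.4)
q=proj("top",knob(1.85)[0]+[0,0,18.7])[0]*1.5625;print("knob pred px800",q)
for nm,bc,cap,cs in [("A",(139,261),(144,326),[(112,220),(160,217),(166,303),(119,305)]),("B",(468,286),(534,276),[(425,265),(428,314),(513,306),(506,258)]),("C",(117,437),(161,483),[(71,417),(107,391),(163,455),(128,484)])]:
    P=atz("top",*tt(*bc),18);Q=atz("top",*tt(*cap),18)
    c=[atz("top",*tt(*k),18) for k in cs];
    if nm=="B": ax=(c[2]+c[3]-c[0]-c[1])/2
    elif nm=="A": ax=(c[2]+c[3]-c[0]-c[1])/2
    else: ax=(c[2]+c[3]-c[0]-c[1])/2
    print(nm,"body",P,"len",np.linalg.norm(Q-P),"hd cap",np.degrees(np.arctan2(*(Q-P)[1::-1])),"hd body",np.degrees(np.arctan2(*ax[1::-1])),np.linalg.norm(ax))
# side check
p,d=snapshot("top");C=cloud("top",d)
for b in[(139,261),(468,286),(117,437)]:
    u,v=tt(*b);print(C[int(round(v)),int(round(u))])
E
```

```text
knob pred px800 [576.49099681 295.37362658]
A body [569.99109552 373.07534541  18.        ] len 47.108349684903224 hd cap -174.15277112394162 hd body -174.20413001684082 62.04721240840154
B body [555.92776744 136.23410676  18.        ] len 48.12559058962964 hd cap -80.36786930085921 hd body -83.83977268193973 60.03790842264417
C body [443.00414829 385.489429    18.        ] len 45.778609525479 hd cap -135.18877308866792 hd body -138.10163115896628 62.261493644057246
[567.02415701 370.46901531  37.80213252]
[553.89789332 136.21111312  30.4948704 ]
[442.45663346 382.2269191   33.55261882]
```

View pics/k7tray.png

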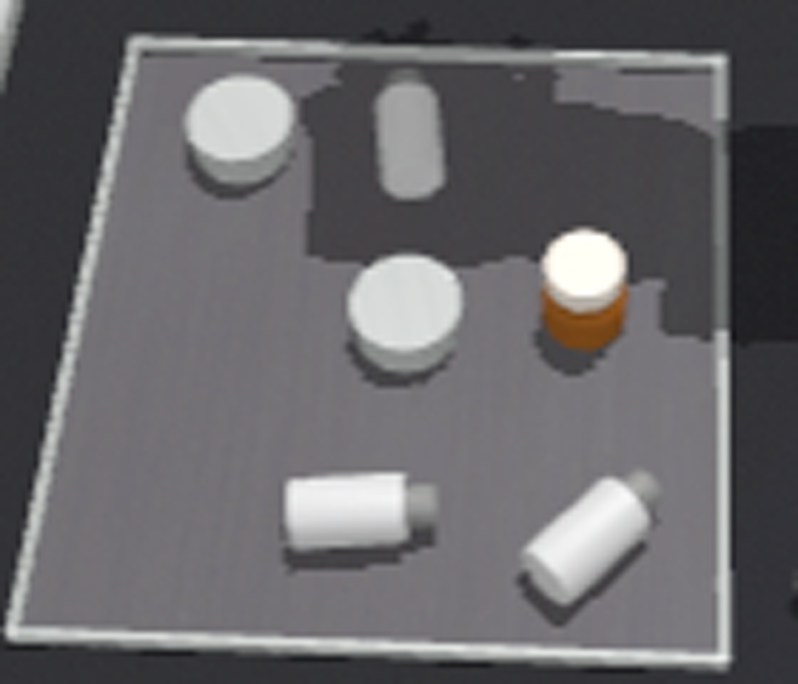

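```bash
cat >> h.py <<'E'
def pick(x,y,h,z=21.7):
    return [down_pose((x,y,z+90),h),down_pose((x,y,z),h)]
PL=[chute_pose(232,8,130),chute_pose(232,8,26)]
E
python3 - <<'E'
from h import *
seq(pick(555.5,136,98))
w=down_pose((555.5,136,250),98);seq([w]);delta(w,PL[0]);delta(*PL)
E
```

```text
d[m] [0.1868, 0.0394, 0.1954] w [0.1, -0.0, -14.0] calls 0.82 -> tcp [556. 136.  93.]
d[m] [0.0, 0.0, 0.09] w [0.0, 0.0, 0.0] calls 0.27 -> tcp [556. 136.   3.]
d[m] [0.1869, 0.0396, 0.0571] w [0.1, -0.0, -14.0] calls 0.6 -> tcp [556. 136. 231.]
d[m] [-0.3773, -0.0209, 0.0063] w [-19.9, -2.5, 14.3] calls 1.14 -> tcp [ 587. -241.  225.]
d[m] [-0.0, -0.0, 0.104] w [0.0, 0.0, 0.0] calls 0.31 -> tcp [ 623. -245.  127.]
```

{"method": "send_rows", "body": {"deltas": [[[0.027,0.006,0.02,0,0,-2,0.25],[0.054,0.011,0.045,0,0,-4,0.25],[0.081,0.017,0.075,0,0,-6,0.25],[0.108,0.023,0.105,0,0,-8,0.25],[0.135,0.029,0.135,0,0,-10,0.25],[0.162,0.034,0.165,0,0,-12,0.25],[0.1868,0.0394,0.1954,0,0,-14,0.25],[0.1868,0.0394,0.1954,0,0,-14,0.25]]]}}

```text
clock: 11.32
eef_pos: [554.7, 136.5, 87.3]
eef_rot: [-0.002, 0.656, 0.755, -0.001]
ft_force: [-0.4, 1.2, -0.4]
grip_width: 0.752
```

```bash
python3 - <<'E'
from h import *
s=state();print(s["clock"],s["ft_force"],s["grip_width"],s["joint_pos"])
seq(pick(555.5,136,98))
p,d=snapshot("side");crop(p,150,150,290,290,4.2,"pics/b1s.png")
E
```

```text
11.3167 [-0.35503651  1.18425834 -0.43316471] 0.7521836092779797 [-0.18112827  0.90630945 -0.22793016  1.63889195  0.30176459  0.63515361
 -0.42892748]
d[m] [-0.0006, 0.0007, -0.0057] w [-0.2, -0.0, 0.1] calls 0.02 -> tcp [556. 136.  93.]
d[m] [0.0, 0.0, 0.09] w [0.0, 0.0, 0.0] calls 0.27 -> tcp [556. 136.   3.]
```

View pics/b1s.png

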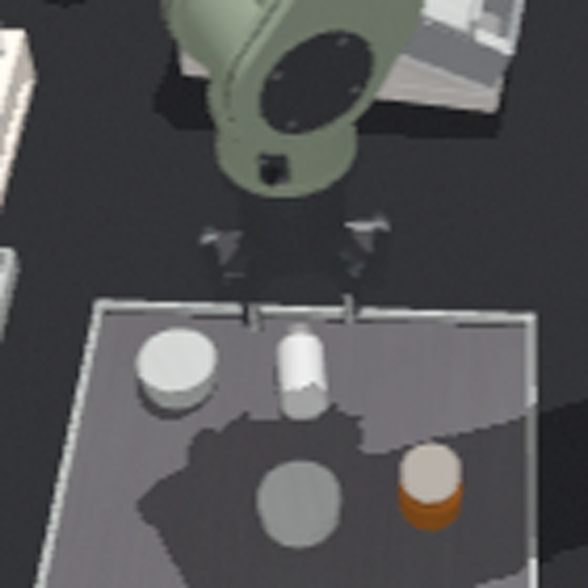

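{"method": "send_rows", "body": {"deltas": [[[0,0,0.015,0,0,0,0.25],[0,0,0.03,0,0,0,0.25],[0,0,0.045,0,0,0,0.25],[0,0,0.06,0,0,0,0.25],[0,0,0.075,0,0,0,0.25],[0,0,0.085,0,0,0,0.25],[0,0,0.085,0,0,0,0.25],[0,0,0.085,0,0,0,0.25]]]}}

```text
clock: 12.03
eef_pos: [556.5, 132.1, 8.2]
eef_rot: [0.001, 0.658, 0.753, 0.0]
ft_force: [0.5, -0.5, 0.3]
grip_width: 0.75
```

```bash
python3 - <<'E'
from h import *
s=state();print(s["clock"],s["ft_force"],s["grip_width"])
seq(pick(555.5,136,98)[1:])
p,d=snapshot("side");crop(p,190,200,260,270,8,"pics/b2s.png")
E
```

```text
12.0333 [ 0.53053758 -0.45082619  0.31681163] 0.7501506794351435
d[m] [0.004, -0.0005, 0.0052] w [0.1, 0.1, -0.4] calls 0.02 -> tcp [556. 136.   3.]
```

View pics/b2s.png

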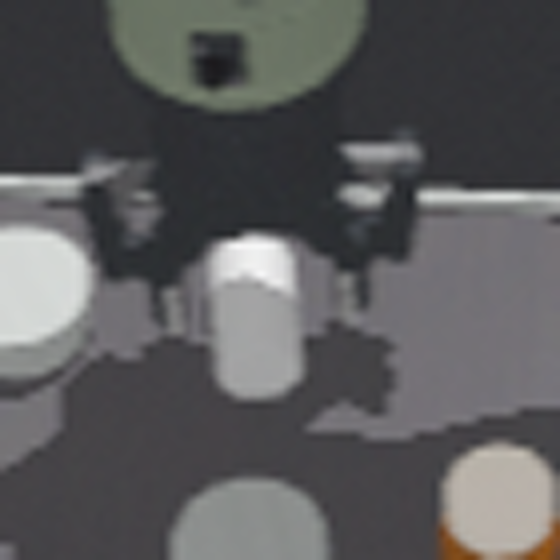

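Canister centred between the fingers at (255,310). Grip and lift.

{"method": "send_rows", "body": {"deltas": [[[0.004,0,0.005,0,0,0,0.3],[0.004,0,0.005,0,0,0,0.6],[0.004,0,0.005,0,0,0,0.8],[0.004,0,0.005,0,0,0,1],[0.004,0,0.005,0,0,0,1],[0.004,0,0.005,0,0,0,1],[0.004,0,0.005,0,0,0,1],[0.004,0,0.005,0,0,0,1]]], "newtons": 45}}

```text
clock: 12.75
eef_pos: [555.7, 137.1, 3.0]
eef_rot: [0.001, 0.658, 0.753, 0.001]
ft_force: [-1.6, 1.1, 6.2]
grip_width: 0.406
```

{"method": "send_rows", "body": {"deltas": [[[0,0,-0.02,0,0,0,1],[0,0,-0.05,0,0,0,1],[0,0,-0.08,0,0,0,1],[0,0,-0.11,0,0,0,1],[0,0,-0.14,0,0,0,1],[0,0,-0.17,0,0,0,1],[0,0,-0.2,0,0,0,1],[0,0,-0.228,0,0,0,1]]]}}

```text
clock: 13.42
eef_pos: [555.1, 136.8, 232.5]
eef_rot: [0.001, 0.658, 0.753, 0.0]
ft_force: [-0.1, 0.5, -0.5]
grip_width: 0.407
```

```bash
python3 - <<'E'
from h import *
s=state();print(s["clock"],s["ft_force"],s["grip_width"],s["joint_pos"])
seq(PL)
E
```

```text
13.4167 [-0.10533927  0.53432672 -0.54001184] 0.40677078110968695 [-0.15225435  0.70814234 -0.28837977  1.49260461  0.22704271  0.97210205
 -0.3685947 ]
d[m] [-0.3782, -0.0186, 0.0077] w [-19.8, -2.4, 14.0] calls 1.14 -> tcp [ 587. -241.  225.]
d[m] [-0.0, -0.0, 0.104] w [0.0, 0.0, 0.0] calls 0.31 -> tcp [ 623. -245.  127.]
```

{"method": "send_rows", "body": {"deltas": [[[-0.024,0,0,0,0,0,1],[-0.048,0,0,0,0,0,1],[-0.072,0,0,0,0,0,1],[-0.095,0,0,0,0,0,1],[-0.119,0,0,0,0,0,1],[-0.142,0,0,0,0,0,1],[-0.166,0,0,0,0,0,1],[-0.19,0,0,0,0,0,1]]]}}

```text
clock: 14.08
eef_pos: [580.7, -52.7, 230.8]
eef_rot: [0.001, 0.658, 0.753, 0.0]
ft_force: [0.4, 0.4, -0.8]
grip_width: 0.41
```

{"method": "send_rows", "body": {"deltas": [[[-0.03,-0.003,0.001,-3.3,-0.4,2.3,1],[-0.06,-0.006,0.002,-6.6,-0.8,4.7,1],[-0.09,-0.009,0.004,-9.9,-1.2,7,1],[-0.12,-0.012,0.005,-13.2,-1.6,9.3,1],[-0.15,-0.0155,0.006,-16.5,-2,11.7,1],[-0.17,-0.0186,0.007,-19.8,-2.4,14,1],[-0.188,-0.0186,0.0077,-19.8,-2.4,14,1],[-0.188,-0.0186,0.0077,-19.8,-2.4,14,1]]]}}

```text
clock: 14.75
eef_pos: [586.4, -244.4, 222.7]
eef_rot: [0.13, 0.736, 0.655, 0.115]
ft_force: [0.1, -1.5, -0.3]
grip_width: 0.407
```

```bash
python3 - <<'E'
from h import *
s=state();print(s["clock"],s["ft_force"],s["grip_width"],s["joint_pos"])
seq(PL)
p,d=snapshot("side");crop(p,170,60,290,180,5,"pics/b3s.png")
E
```

```text
14.75 [ 0.06552444 -1.52835872 -0.33674014] 0.4067686249262027 [ 0.5537953   0.69140653 -0.30647055  1.66669868  0.25532726  0.47646417
  0.02351162]
d[m] [0.0039, 0.0013, -0.0019] w [-0.1, 0.1, -0.3] calls 0.01 -> tcp [ 587. -241.  225.]
d[m] [-0.0, -0.0, 0.104] w [0.0, 0.0, 0.0] calls 0.31 -> tcp [ 623. -245.  127.]
```

View pics/b3s.png

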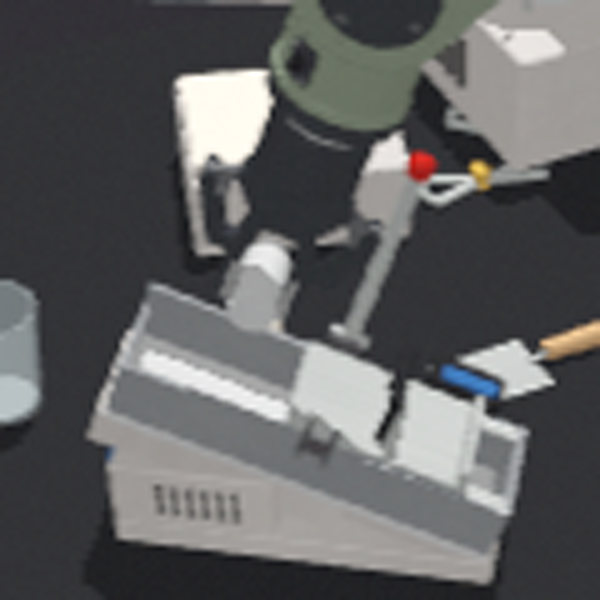

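Canister held at (262,290), its white body end towards the camera, level across the hatch. Lower it.

{"method": "send_rows", "body": {"deltas": [[[0.003,0.001,0.012,0,0,0,1],[0.0035,0.001,0.024,0,0,0,1],[0.0035,0.001,0.036,0,0,0,1],[0.0035,0.001,0.048,0,0,0,1],[0.0035,0.001,0.056,0,0,0,1],[0.0035,0.001,0.062,0,0,0,1],[0.0035,0.001,0.062,0,0,0,1],[0.0035,0.001,0.062,0,0,0,1]]]}}

```text
clock: 15.47
eef_pos: [609.9, -239.0, 165.0]
eef_rot: [0.129, 0.734, 0.656, 0.116]
ft_force: [-0.3, -0.6, -1.0]
grip_width: 0.408
```

```bash
python3 - <<'E'
from h import *
s=state();print(s["clock"],s["ft_force"],s["grip_width"],s["joint_pos"])
seq(PL[1:])
p,d=snapshot("side");crop(p,170,80,270,180,6,"pics/b4s.png")
p,d=snapshot("top");crop(p,290,100,370,220,5,"pics/b4t.png")
E
```

```text
15.4667 [-0.32741079 -0.62808888 -0.9814828 ] 0.4078497174053279 [ 0.49905466  0.79532869 -0.25637079  1.66352951  0.28278596  0.37033632
 -0.0102891 ]
d[m] [-0.0041, -0.0004, 0.04] w [-0.0, -0.0, -0.0] calls 0.12 -> tcp [ 623. -245.  127.]
```

View pics/b4s.png

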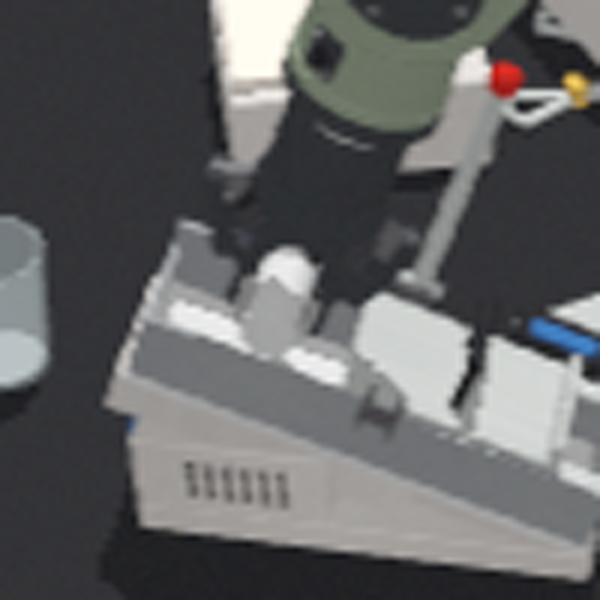

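View pics/b4t.png

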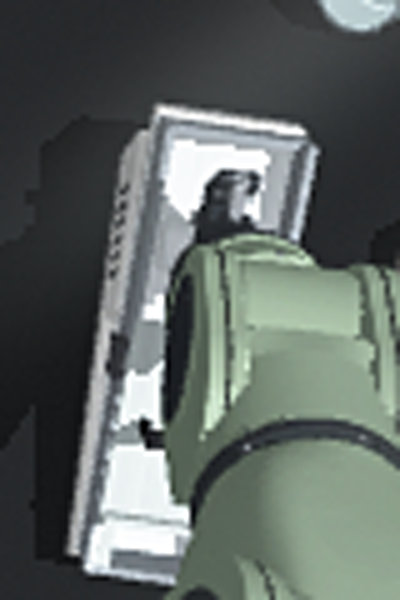

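{"method": "send_rows", "body": {"deltas": [[[-0.002,0,0.004,0,0,0,1],[-0.004,0,0.008,0,0,0,1],[-0.004,0,0.014,0,0,0,1],[-0.004,0,0.02,0,0,0,1],[-0.004,0,0.026,0,0,0,1],[-0.004,0,0.032,0,0,0,1],[-0.004,0,0.039,0,0,0,1],[-0.004,0,0.039,0,0,0,1]]]}}

```text
clock: 16.23
eef_pos: [622.7, -244.2, 126.9]
eef_rot: [0.128, 0.734, 0.656, 0.116]
ft_force: [-0.0, -0.1, -0.7]
grip_width: 0.405
```

```bash
python3 - <<'E'
from h import *
s=state();print(s["clock"],s["ft_force"],s["grip_width"],s["joint_pos"])
seq(PL[1:])
p,d=snapshot("side");crop(p,170,80,270,180,6,"pics/b5s.png")
s=state();seq(PL[1:])
E
```

```text
16.2333 [-0.04279526 -0.08280906 -0.66896237] 0.40451592455148166 [ 0.48467283  0.86831207 -0.23279997  1.64241667  0.29589393  0.31762652
 -0.0154019 ]
d[m] [-0.0003, 0.0001, -0.0003] w [-0.1, -0.1, -0.0] calls 0.0 -> tcp [ 623. -245.  127.]
d[m] [-0.0002, -0.0001, 0.0004] w [-0.1, -0.1, -0.0] calls 0.0 -> tcp [ 623. -245.  127.]
```

View pics/b5s.png

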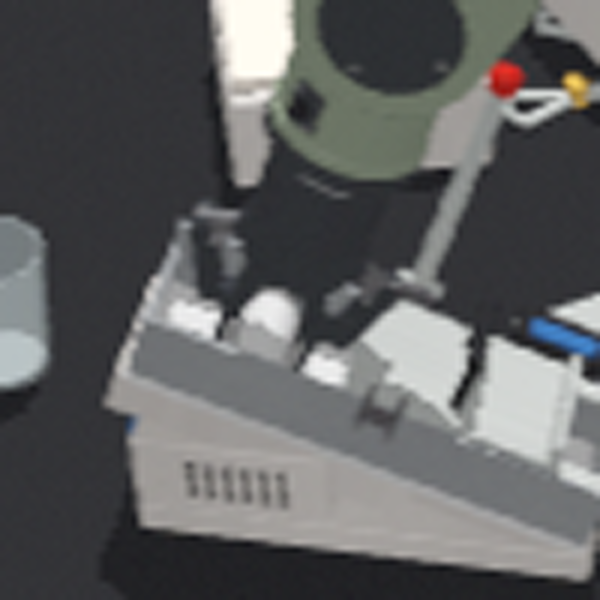

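Canister (270,310) sits inside the hatch with no contact force. Release and lift out.

{"method": "send_rows", "body": {"deltas": [[[0,0,0.001,0,0,0,0.55],[0,0,0.001,0,0,0,0.48],[0,0,0.001,0,0,0,0.46],[0,0,0.001,0,0,0,0.46],[0,0,-0.005,0,0,0,0.46],[0,0,-0.012,0,0,0,0.46],[0,0,-0.03,0,0,0,0.46],[0,0,-0.06,0,0,0,0.46]]]}}

```text
clock: 16.95
eef_pos: [601.6, -241.8, 184.3]
eef_rot: [0.128, 0.734, 0.657, 0.115]
ft_force: [0.6, 0.8, -0.8]
grip_width: 0.539
```

{"method": "send_rows", "body": {"deltas": [[[0,0,-0.03,2.5,0,0,0.4],[0,0,-0.06,5,0,0,0.4],[0.03,0,-0.09,7.5,0,0,0.3],[0.06,0,-0.09,10,0,0,0.25],[0.1,0,-0.09,13,0,0,0.25],[0.14,0,-0.09,16,0,0,0.25],[0.18,0,-0.09,19,0,0,0.25],[0.21,0,-0.09,20,0,0,0.25]]]}}

```text
clock: 17.62
eef_pos: [595.4, -26.5, 270.4]
eef_rot: [-0.002, 0.745, 0.667, -0.0]
ft_force: [-0.5, 0.7, 0.2]
grip_width: 0.753
```

```bash
cat > look.py <<'E'
from h import *
import sys
t=sys.argv[1]
s=state();print(s["clock"],s["ft_force"],s["grip_width"],s["joint_pos"])
p,d=snapshot("side");a=cv2.resize(p[80:180,180:280,::-1],None,fx=4,fy=4,interpolation=cv2.INTER_CUBIC)
p,d=snapshot("top");b=cv2.resize(p[105:225,290:390,::-1],None,fx=3.33,fy=3.33,interpolation=cv2.INTER_CUBIC)[:400]
cv2.imwrite(f"pics/{t}c.png",np.hstack([a,b]));crop(p,125,110,245,225,5,f"pics/{t}t.png")
E
python3 look.py L1
```

```text
17.6167 [-0.50071887  0.67673134  0.1895413 ] 0.7534082310518403 [ 0.11905052  0.71060082 -0.26967609  1.32966482  0.19110773  1.12892557
 -0.28040958]
```

View pics/L1c.png

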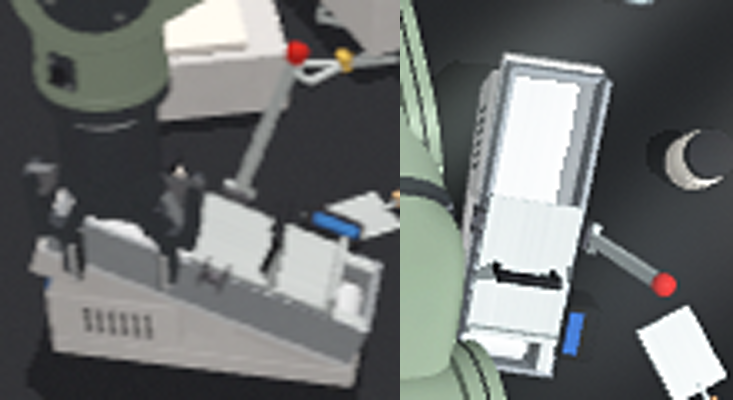

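View pics/L1t.png

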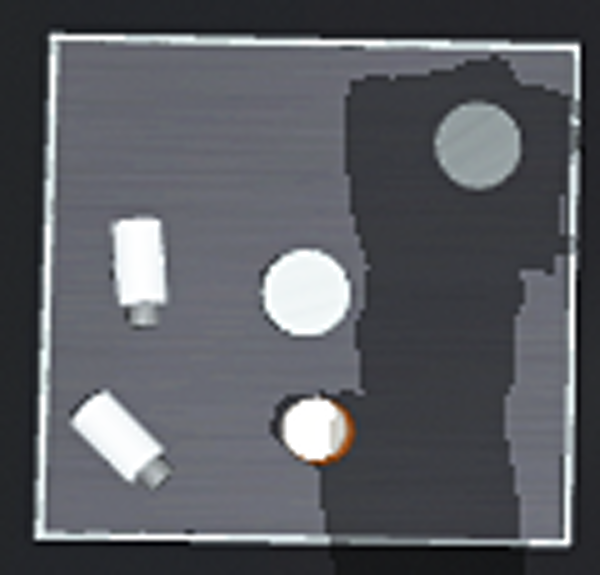

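Canister 1 rolled to the low end (top half at (520,348)), thick end left. The tray is unchanged. Next is canister A.

```bash
python3 - <<'E'
from h import *
seq(pick(569,372,5.8))
E
```

```text
d[m] [0.3906, -0.068, 0.1786] w [-0.2, -0.1, 78.2] calls 1.37 -> tcp [569. 372.  93.]
d[m] [0.0, 0.0, 0.09] w [0.0, 0.0, 0.0] calls 0.27 -> tcp [569. 372.   3.]
```

{"method": "send_rows", "body": {"deltas": [[[0.025,-0.004,0,0,0,0,0.25],[0.05,-0.008,0,0,0,0,0.25],[0.075,-0.013,0,0,0,0,0.25],[0.1,-0.017,0.01,0,0,0,0.25],[0.125,-0.021,0.02,0,0,0,0.25],[0.15,-0.025,0.03,0,0,0,0.25],[0.175,-0.03,0.04,0,0,0,0.25],[0.2,-0.034,0.05,0,0,0,0.25]]]}}

```text
clock: 18.38
eef_pos: [583.6, 173.2, 220.2]
eef_rot: [-0.0, 0.746, 0.666, 0.001]
ft_force: [1.7, 0.1, 0.6]
grip_width: 0.745
```

{"method": "send_rows", "body": {"deltas": [[[0.025,-0.004,0.018,0,0,6.2,0.25],[0.05,-0.009,0.036,0,0,12.5,0.25],[0.075,-0.013,0.054,0,0,18.7,0.25],[0.1,-0.018,0.072,0,0,25,0.25],[0.125,-0.022,0.09,0,0,31.2,0.25],[0.15,-0.027,0.105,0,0,37.5,0.25],[0.175,-0.031,0.12,0,0,43.7,0.25],[0.1906,-0.034,0.1286,0,0,50,0.25]]]}}

```text
clock: 19.05
eef_pos: [570.3, 368.1, 90.4]
eef_rot: [-0.001, 0.958, 0.287, -0.0]
ft_force: [-1.1, -0.4, -0.5]
grip_width: 0.749
```

{"method": "send_rows", "body": {"deltas": [[[0,0,0,0,0,6,0.25],[0,0,0,0,0,12,0.25],[0,0,0,0,0,18,0.25],[0,0,0,0,0,24,0.25],[0,0,0,0,0,28,0.25],[0,0,0,0,0,28,0.25],[0,0,0,0,0,28,0.25],[0,0,0,0,0,28,0.25]]]}}

```text
clock: 19.72
eef_pos: [571.5, 365.6, 91.8]
eef_rot: [-0.001, 0.999, 0.05, -0.0]
ft_force: [-0.7, 0.0, 0.4]
grip_width: 0.749
```

```bash
python3 - <<'E'
from h import *
s=state();print(s["clock"],s["ft_force"],s["grip_width"],s["joint_pos"])
seq(pick(569,372,5.8))
p,d=snapshot("side");crop(p,150,190,290,330,4.2,"pics/a1s.png")
E
```

```text
19.7167 [-0.74780515  0.04848535  0.41694825] 0.749113565706456 [-0.68496009  1.04526097  0.17558417  1.19669858 -0.19315368  0.914857
 -1.94862451]
d[m] [-0.0019, -0.0067, -0.0012] w [-0.1, -0.0, -0.1] calls 0.02 -> tcp [569. 372.  93.]
d[m] [0.0, 0.0, 0.09] w [0.0, 0.0, 0.0] calls 0.27 -> tcp [569. 372.   3.]
```

View pics/a1s.png

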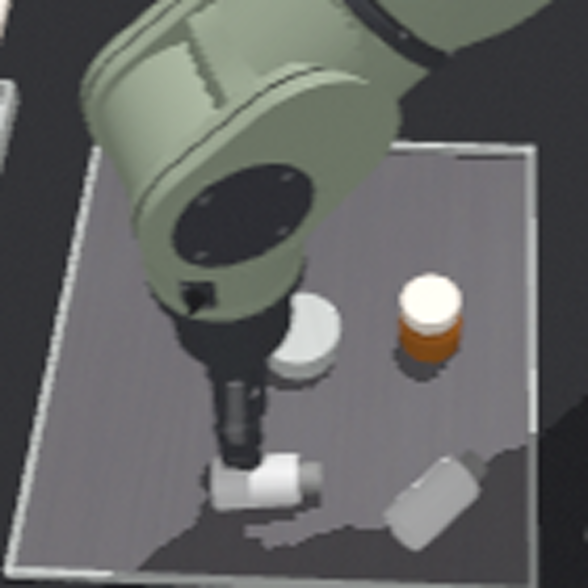

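```bash
python3 - <<'E'
from h import *
def tt(x,y):return (125+x/5-.4,110+y/5-.4)
def sd(x,y):return (150+x/5.7-.4,215+y/5.7-.4)
for a,b,c,d in [((348,511),(437,507),(139,261),(144,326)),((587,541),(650,485),(117,437),(161,483))]:
    for x,y in((a,c),(b,d)): print(tri({"side":sd(*x),"top":tt(*y)}),atz("side",*sd(*x),20),atz("top",*tt(*y),18))
E
```

```text
[569.91188457 373.05067665  18.11006926] [569.61477192 373.99383895  20.        ] [569.99109552 373.07534541  18.        ]
[523.36292468 368.46604816  17.05606275] [523.28135006 369.93412193  20.        ] [523.12784727 368.27611905  18.        ]
[443.56541885 385.30544535  18.79282635] [444.14183065 385.86425616  20.        ] [443.00414829 385.489429    18.        ]
[411.24970238 352.89521744  19.55631203] [412.00408025 353.08608417  20.        ] [410.52730792 353.2258903   18.        ]
```

{"method": "send_rows", "body": {"deltas": [[[-0.002,-0.003,0.01,0,0,0,0.25],[-0.002,-0.0055,0.02,0,0,0,0.25],[-0.002,-0.0055,0.035,0,0,0,0.25],[-0.002,-0.0055,0.05,0,0,0,0.25],[-0.002,-0.0055,0.05,0,0,0,0.25],[-0.002,-0.0055,0.05,0,0,0,0.25],[-0.002,-0.0055,0.05,0,0,0,0.25],[-0.002,-0.0055,0.05,0,0,0,0.25]]]}}

```text
clock: 20.43
eef_pos: [569.2, 371.3, 42.1]
eef_rot: [-0.001, 0.999, 0.049, 0.0]
ft_force: [-0.2, -0.1, 0.7]
grip_width: 0.749
```

```bash
python3 - <<'E'
from h import *
seq(pick(569,372,5.8)[1:])
p,d=snapshot("side");crop(p,180,250,260,330,7,"pics/a2s.png")
E
```

```text
d[m] [-0.0001, -0.0007, 0.0391] w [-0.1, -0.0, -0.2] calls 0.12 -> tcp [569. 372.   3.]
```

View pics/a2s.png

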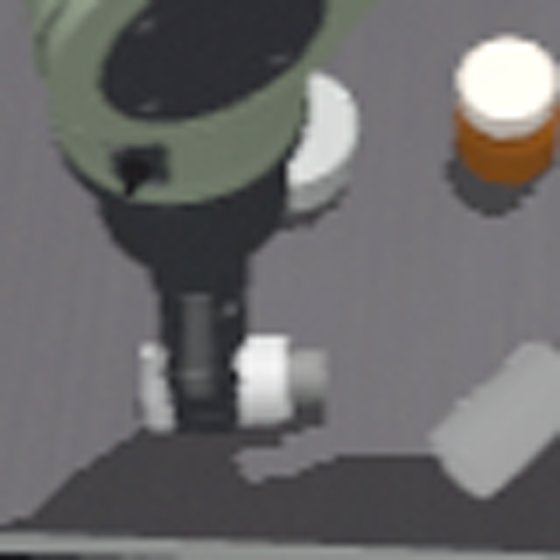

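Near finger (205,390) is across the middle of the body (143–290). Descend, grip, lift.

{"method": "send_rows", "body": {"deltas": [[[0,-0.001,0.013,0,0,0,0.25],[0,-0.001,0.026,0,0,0,0.25],[0,-0.001,0.039,0,0,0,0.25],[0,-0.001,0.039,0,0,0,0.25],[0,-0.001,0.039,0,0,0,0.25],[0,-0.001,0.039,0,0,0,0.5],[0,-0.001,0.039,0,0,0,0.8],[0,-0.001,0.039,0,0,0,1]]]}}

```text
clock: 21.15
eef_pos: [569.1, 372.2, 3.1]
eef_rot: [-0.001, 0.999, 0.049, 0.0]
ft_force: [-0.8, -0.6, 2.9]
grip_width: 0.408
```

{"method": "send_rows", "body": {"deltas": [[[0,0,0,0,0,0,1],[0,0,0,0,0,0,1],[0,0,0,0,0,0,1],[0,0,-0.02,0,0,0,1],[0,0,-0.05,0,0,0,1],[0,0,-0.08,0,0,0,1],[0,0,-0.115,0,0,0,1],[0,0,-0.15,0,0,0,1]]]}}

```text
clock: 21.82
eef_pos: [568.5, 371.7, 154.1]
eef_rot: [-0.0, 0.999, 0.049, -0.0]
ft_force: [-0.4, 0.8, -1.0]
grip_width: 0.407
```

```bash
python3 - <<'E'
from h import *
s=state();print(s["clock"],s["ft_force"],s["grip_width"],s["joint_pos"])
w=down_pose((569,0,255),HD)
seq([w]);delta(w,PL[0]);print(PL[0][0])
p,d=snapshot("side");crop(p,150,190,290,330,4.2,"pics/a3s.png")
E
```

```text
21.8167 [-0.35558149  0.81264007 -1.00551011] 0.40670188783365824 [-0.6996326   0.97475952  0.19259762  1.13862482 -0.18508807  1.04442713
 -1.97041642]
d[m] [-0.0356, 0.3699, -0.0825] w [-0.0, -0.0, -78.0] calls 1.37 -> tcp [569.   0. 236.]
d[m] [-0.237, 0.0451, 0.0113] w [-20.0, 0.0, 0.0] calls 0.73 -> tcp [ 587. -241.  225.]
[ 587.35197675 -240.56158631  224.96716794]
```

View pics/a3s.png

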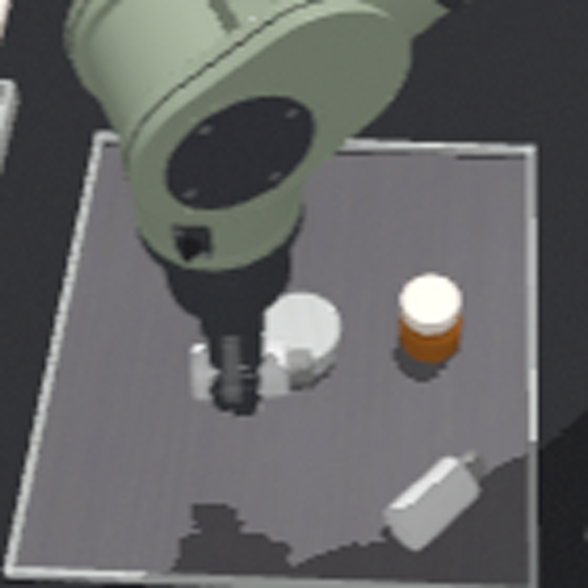

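Canister A is held (held at (240,375), cap right). Transport.

{"method": "send_rows", "body": {"deltas": [[[-0.002,0.01,-0.02,0,0,0,1],[-0.004,0.03,-0.04,0,0,0,1],[-0.006,0.055,-0.06,0,0,0,1],[-0.008,0.08,-0.0825,0,0,0,1],[-0.01,0.11,-0.0825,0,0,0,1],[-0.013,0.14,-0.0825,0,0,0,1],[-0.016,0.165,-0.0825,0,0,0,1],[-0.018,0.19,-0.0825,0,0,0,1]]]}}

```text
clock: 22.53
eef_pos: [569.1, 179.6, 235.0]
eef_rot: [-0.0, 0.999, 0.049, 0.0]
ft_force: [0.9, 1.3, -0.8]
grip_width: 0.404
```

{"method": "send_rows", "body": {"deltas": [[[-0.002,0.025,0,0,0,-6.2,1],[-0.004,0.05,0,0,0,-12.5,1],[-0.007,0.075,0,0,0,-18.7,1],[-0.009,0.1,0,0,0,-25,1],[-0.011,0.125,0,0,0,-31.2,1],[-0.013,0.145,0,0,0,-37.5,1],[-0.015,0.165,0,0,0,-43.7,1],[-0.0176,0.18,0,0,0,-50,1]]]}}

```text
clock: 23.2
eef_pos: [569.4, -1.8, 234.7]
eef_rot: [-0.0, 0.884, 0.468, 0.0]
ft_force: [0.7, -0.5, -1.0]
grip_width: 0.41
```

{"method": "send_rows", "body": {"deltas": [[[0,0,0,0,0,-6,1],[0,0,0,0,0,-12,1],[0,0,0,0,0,-18,1],[0,0,0,0,0,-24,1],[0,0,0,0,0,-28,1],[0,0,0,0,0,-28,1],[0,0,0,0,0,-28,1],[0,0,0,0,0,-28,1]]]}}

```text
clock: 23.87
eef_pos: [569.3, 0.1, 234.6]
eef_rot: [-0.0, 0.747, 0.665, 0.0]
ft_force: [-0.1, -0.6, -1.1]
grip_width: 0.407
```

```bash
python3 - <<'E'
from h import *
s=state();print(s["clock"],s["ft_force"],s["grip_width"],s["joint_pos"])
seq(PL)
p,d=snapshot("side");crop(p,180,80,300,200,5,"pics/a4s.png")
E
```

```text
23.8667 [-0.08975348 -0.59939111 -1.08639368] 0.4071137102422859 [ 0.07271205  0.7004761  -0.25328676  1.49686358  0.19633575  0.96932175
 -0.3497087 ]
d[m] [-0.237, 0.0455, 0.0095] w [-20.0, -0.0, -0.2] calls 0.73 -> tcp [ 587. -241.  225.]
d[m] [-0.0, -0.0, 0.104] w [0.0, 0.0, 0.0] calls 0.31 -> tcp [ 623. -245.  127.]
```

View pics/a4s.png

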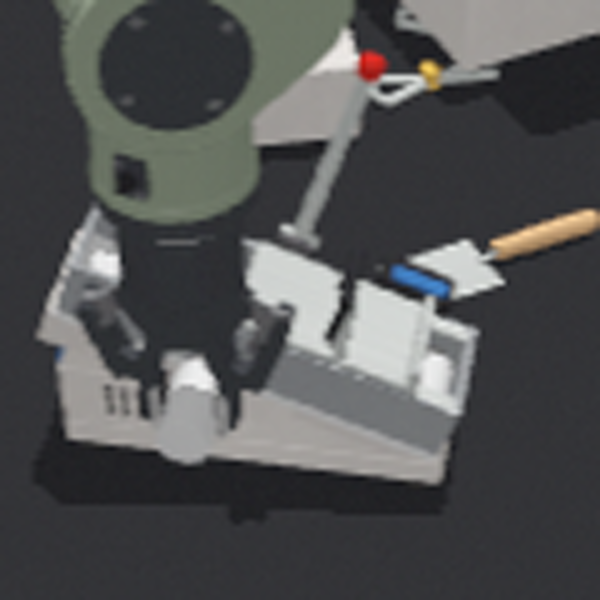

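{"method": "send_rows", "body": {"deltas": [[[-0.038,0.007,0.001,-3.3,0,0,1],[-0.076,0.014,0.002,-6.6,0,0,1],[-0.114,0.021,0.004,-10,0,0,1],[-0.152,0.029,0.005,-13.3,0,-0.1,1],[-0.19,0.037,0.007,-16.6,0,-0.1,1],[-0.22,0.042,0.008,-20,0,-0.2,1],[-0.237,0.0455,0.0095,-20,0,-0.2,1],[-0.237,0.0455,0.0095,-20,0,-0.2,1]]]}}

```text
clock: 24.58
eef_pos: [586.8, -245.2, 224.3]
eef_rot: [0.13, 0.736, 0.655, 0.115]
ft_force: [0.4, -1.2, -1.7]
grip_width: 0.406
```

{"method": "send_rows", "body": {"deltas": [[[0,0,0.012,0,0,0,1],[0,0,0.024,0,0,0,1],[0,0,0.036,0,0,0,1],[0,0,0.048,0,0,0,1],[0,0,0.056,0,0,0,1],[0,0,0.06,0,0,0,1],[0,0,0.06,0,0,0,1],[0,0,0.06,0,0,0,1]]]}}

```text
clock: 25.25
eef_pos: [608.5, -242.5, 168.5]
eef_rot: [0.129, 0.733, 0.658, 0.116]
ft_force: [-0.3, -0.8, 0.1]
grip_width: 0.403
```

```bash
python3 - <<'E'
from h import *
s=state();print(s["clock"],s["ft_force"],s["grip_width"],s["joint_pos"])
seq(PL[1:])
p,d=snapshot("side");crop(p,170,80,270,180,6,"pics/a5s.png")
E
```

```text
25.25 [-0.26138447 -0.76777025  0.0564886 ] 0.4026345503728027 [ 0.51814278  0.79201231 -0.27947722  1.65942007  0.3103626   0.38362675
 -0.02448762]
d[m] [-0.0005, -0.0006, 0.0437] w [-0.0, -0.1, 0.2] calls 0.13 -> tcp [ 623. -245.  127.]
```

View pics/a5s.png

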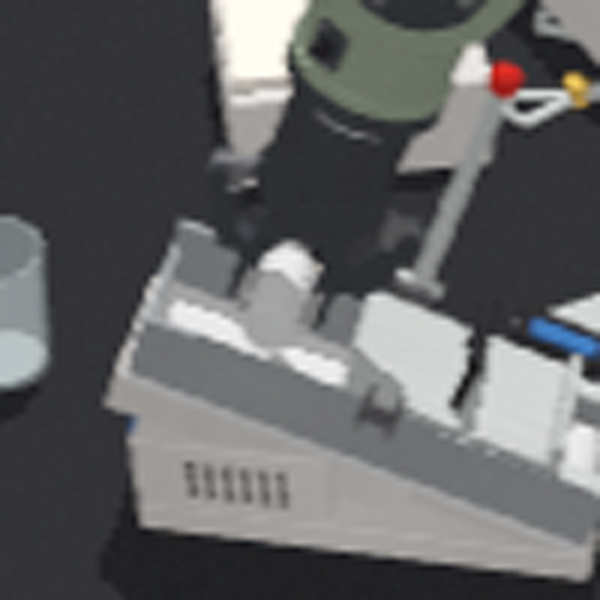

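{"method": "send_rows", "body": {"deltas": [[[0,-0.0005,0.006,0,0,0,1],[0,-0.0005,0.012,0,0,0,1],[0,-0.0005,0.019,0,0,0,1],[0,-0.0005,0.026,0,0,0,1],[0,-0.0005,0.033,0,0,0,1],[0,-0.0005,0.039,0,0,0,1],[0,-0.0005,0.043,0,0,0,1],[0,-0.0005,0.043,0,0,0,1]]]}}

```text
clock: 25.97
eef_pos: [622.5, -244.0, 126.9]
eef_rot: [0.129, 0.733, 0.658, 0.116]
ft_force: [-0.5, 0.8, -0.8]
grip_width: 0.407
```

```bash
python3 - <<'E'
from h import *
s=state();print(s["clock"],s["ft_force"],s["grip_width"],s["joint_pos"])
seq(PL[1:])
E
```

```text
25.9667 [-0.5046691   0.80158186 -0.81211447] 0.40689133315033116 [ 0.49141134  0.86896142 -0.24576266  1.64367104  0.32568327  0.31930507
 -0.0388061 ]
d[m] [-0.0005, 0.0004, -0.0003] w [-0.1, -0.1, 0.2] calls 0.0 -> tcp [ 623. -245.  127.]
```

{"method": "send_rows", "body": {"deltas": [[[0,0,0.001,0,0,0,0.55],[0,0,0.001,0,0,0,0.48],[0,0,0.001,0,0,0,0.46],[0,0,0.001,0,0,0,0.46],[0,0,-0.005,0,0,0,0.46],[0,0,-0.012,0,0,0,0.46],[0,0,-0.03,0,0,0,0.46],[0,0,-0.06,0,0,0,0.46]]]}}

```text
clock: 26.63
eef_pos: [601.4, -241.5, 183.7]
eef_rot: [0.128, 0.733, 0.658, 0.115]
ft_force: [-0.1, -1.1, 0.5]
grip_width: 0.543
```

{"method": "send_rows", "body": {"deltas": [[[0,0,-0.03,2.5,0,0,0.4],[0,0,-0.06,5,0,0,0.4],[0.03,0,-0.09,7.5,0,0,0.3],[0.06,0,-0.09,10,0,0,0.25],[0.1,0,-0.09,13,0,0,0.25],[0.14,0,-0.09,16,0,0,0.25],[0.18,0,-0.09,19,0,0,0.25],[0.21,0,-0.09,20,0,0,0.25]]]}}

```text
clock: 27.3
eef_pos: [594.4, -26.2, 269.7]
eef_rot: [-0.001, 0.744, 0.668, -0.001]
ft_force: [0.4, 0.4, -0.2]
grip_width: 0.752
```

```bash
python3 look.py L2; python3 -c "
from h import *
seq(pick(443,385,43.5))"
```

```text
27.3 [ 0.43334325  0.41330951 -0.17966523] 0.7522062635203829 [ 0.13020405  0.71137788 -0.29473594  1.33436934  0.20967704  1.12863377
 -0.29357797]
d[m] [0.3909, -0.1923, 0.1778] w [-0.1, -0.1, 40.7] calls 1.41 -> tcp [443. 385.  93.]
d[m] [0.0, 0.0, 0.09] w [0.0, 0.0, 0.0] calls 0.27 -> tcp [443. 385.   3.]
```

View pics/L2c.png

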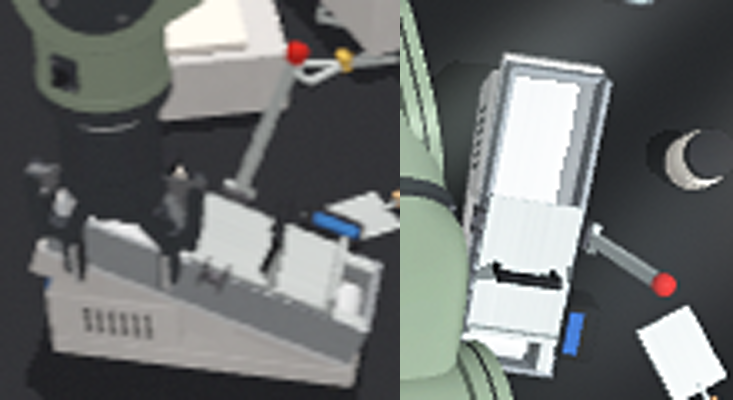

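View pics/L2t.png

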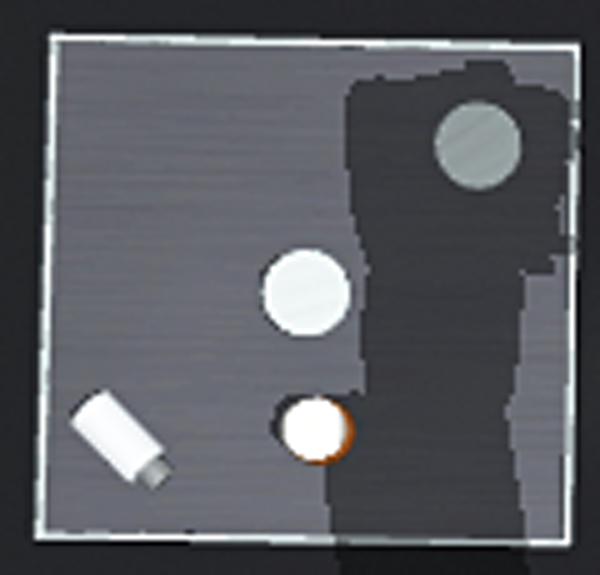

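Hatch is empty again, so canister A is under the cover behind canister B. C is unchanged at (118,438).

{"method": "send_rows", "body": {"deltas": [[[0.025,-0.011,0,0,0,0,0.25],[0.05,-0.022,0,0,0,0,0.25],[0.075,-0.034,0,0,0,0,0.25],[0.1,-0.045,0.01,0,0,0,0.25],[0.125,-0.056,0.02,0,0,0,0.25],[0.15,-0.067,0.03,0,0,0,0.25],[0.175,-0.079,0.04,0,0,0,0.25],[0.2,-0.09,0.05,0,0,0,0.25]]]}}

```text
clock: 28.07
eef_pos: [525.9, 179.5, 219.4]
eef_rot: [0.0, 0.745, 0.668, 0.0]
ft_force: [0.5, 0.1, -0.0]
grip_width: 0.75
```

{"method": "send_rows", "body": {"deltas": [[[0.03,-0.016,0.015,0,0,6.2,0.25],[0.06,-0.032,0.03,0,0,12.5,0.25],[0.09,-0.048,0.05,0,0,18.7,0.25],[0.12,-0.064,0.07,0,0,25,0.25],[0.15,-0.08,0.09,0,0,31.2,0.25],[0.175,-0.094,0.11,0,0,37,0.25],[0.1909,-0.1023,0.1278,0,0,40.7,0.25],[0.1909,-0.1023,0.1278,0,0,40.7,0.25]]]}}

```text
clock: 28.73
eef_pos: [442.2, 382.8, 88.8]
eef_rot: [-0.001, 0.93, 0.367, -0.002]
ft_force: [-0.4, 0.9, 0.1]
grip_width: 0.747
```

{"method": "send_rows", "body": {"deltas": [[[0,0,0.015,0,0,0,0.25],[0,0,0.03,0,0,0,0.25],[0,0,0.045,0,0,0,0.25],[0,0,0.05,0,0,0,0.25],[0,0,0.05,0,0,0,0.25],[0,0,0.05,0,0,0,0.25],[0,0,0.05,0,0,0,0.25],[0,0,0.05,0,0,0,0.25]]]}}

```text
clock: 29.4
eef_pos: [445.9, 379.8, 42.2]
eef_rot: [-0.0, 0.93, 0.367, 0.0]
ft_force: [0.4, 0.3, 0.4]
grip_width: 0.755
```

```bash
python3 - <<'E'
from h import *
s=state();print(s["clock"],s["ft_force"],s["grip_width"],s["joint_pos"])
seq(pick(443,385,43.5)[1:])
p,d=snapshot("side");crop(p,200,240,290,330,6,"pics/c1s.png")
E
```

```text
29.4 [0.36227239 0.26585807 0.4123548 ] 0.7547900727178289 [-0.76187872  0.98811933  0.00420196  1.61171028 -0.007506    0.54061895
 -1.572283  ]
d[m] [0.0014, -0.0058, 0.0392] w [-0.0, -0.1, -0.4] calls 0.12 -> tcp [443. 385.   3.]
```

View pics/c1s.png

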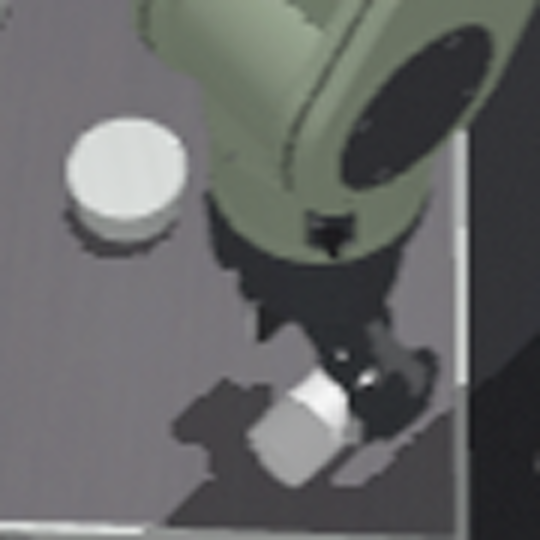

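{"method": "send_rows", "body": {"deltas": [[[0.0014,-0.003,0.005,0,0,0,0.25],[0.0014,-0.0055,0.015,0,0,0,0.25],[0.0014,-0.0055,0.027,0,0,0,0.25],[0.0014,-0.0055,0.039,0,0,0,0.25],[0.0014,-0.0055,0.039,0,0,0,0.25],[0.0014,-0.0055,0.039,0,0,0,0.5],[0.0014,-0.0055,0.039,0,0,0,0.8],[0.0014,-0.0055,0.039,0,0,0,1]]]}}

```text
clock: 30.12
eef_pos: [443.1, 384.6, 2.7]
eef_rot: [-0.0, 0.93, 0.367, 0.0]
ft_force: [1.2, 1.2, 0.6]
grip_width: 0.404
```

{"method": "send_rows", "body": {"deltas": [[[0,0,0,0,0,0,1],[0,0,0,0,0,0,1],[0,0,0,0,0,0,1],[0,0,-0.02,0,0,0,1],[0,0,-0.05,0,0,0,1],[0,0,-0.08,0,0,0,1],[0,0,-0.115,0,0,0,1],[0,0,-0.15,0,0,0,1]]]}}

```text
clock: 30.78
eef_pos: [442.5, 384.3, 153.8]
eef_rot: [-0.0, 0.93, 0.367, -0.0]
ft_force: [-0.6, 0.4, -1.2]
grip_width: 0.407
```

```bash
python3 - <<'E'
from h import *
s=state();print(s["clock"],s["ft_force"],s["grip_width"],s["joint_pos"])
w=down_pose((569,0,255),HD)
seq([w]);delta(w,PL[0]);print(PL[0][0])
p,d=snapshot("side");crop(p,180,210,290,320,5,"pics/c2s.png")
E
```

```text
30.7833 [-0.57758797  0.42203552 -1.23475425] 0.40660618631172635 [-0.77515626  0.82027008  0.01166455  1.53880288 -0.0126887   0.78318142
 -1.57728626]
d[m] [-0.1701, 0.3671, -0.0826] w [-0.0, 0.0, -40.5] calls 1.24 -> tcp [569.   0. 236.]
d[m] [-0.237, 0.0451, 0.0113] w [-20.0, 0.0, 0.0] calls 0.73 -> tcp [ 587. -241.  225.]
[ 587.35197675 -240.56158631  224.96716794]
```

View pics/c2s.png

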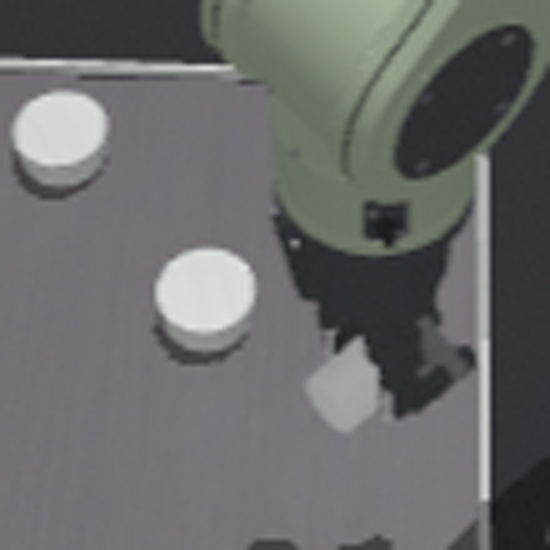

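{"method": "send_rows", "body": {"deltas": [[[-0.01,0.01,-0.02,0,0,0,1],[-0.02,0.03,-0.04,0,0,0,1],[-0.03,0.055,-0.06,0,0,0,1],[-0.04,0.08,-0.0826,0,0,0,1],[-0.05,0.11,-0.0826,0,0,0,1],[-0.06,0.14,-0.0826,0,0,0,1],[-0.07,0.165,-0.0826,0,0,0,1],[-0.08,0.19,-0.0826,0,0,0,1]]]}}

```text
clock: 31.5
eef_pos: [514.6, 189.6, 234.9]
eef_rot: [-0.0, 0.93, 0.367, 0.0]
ft_force: [-0.0, -0.7, -0.7]
grip_width: 0.405
```

{"method": "send_rows", "body": {"deltas": [[[-0.012,0.025,0,0,0,-6.2,1],[-0.024,0.05,0,0,0,-12.5,1],[-0.036,0.075,0,0,0,-18.7,1],[-0.05,0.1,0,0,0,-25,1],[-0.063,0.125,0,0,0,-31.2,1],[-0.077,0.15,0,0,0,-37,1],[-0.09,0.177,0,0,0,-40.5,1],[-0.09,0.177,0,0,0,-40.5,1]]]}}

```text
clock: 32.17
eef_pos: [570.2, -6.1, 234.3]
eef_rot: [0.001, 0.747, 0.665, -0.001]
ft_force: [-0.1, -0.8, -1.1]
grip_width: 0.404
```

```bash
python3 - <<'E'
from h import *
p,d=snapshot("side")
s=state();print(s["clock"],s["ft_force"],s["grip_width"],s["joint_pos"])
seq(PL)
crop(p,180,80,300,200,5,"pics/c4s.png")
E
```

```text
32.2167 [ 0.78713811  2.06915201 -1.03530098] 0.40811709963989495 [ 0.08120896  0.70190611 -0.26168707  1.49555151  0.20458634  0.9716921
 -0.35316999]
d[m] [-0.234, 0.0452, 0.0096] w [-20.0, 0.1, -0.2] calls 0.72 -> tcp [ 587. -241.  225.]
d[m] [-0.0, -0.0, 0.104] w [0.0, 0.0, 0.0] calls 0.31 -> tcp [ 623. -245.  127.]
```

View pics/c4s.png

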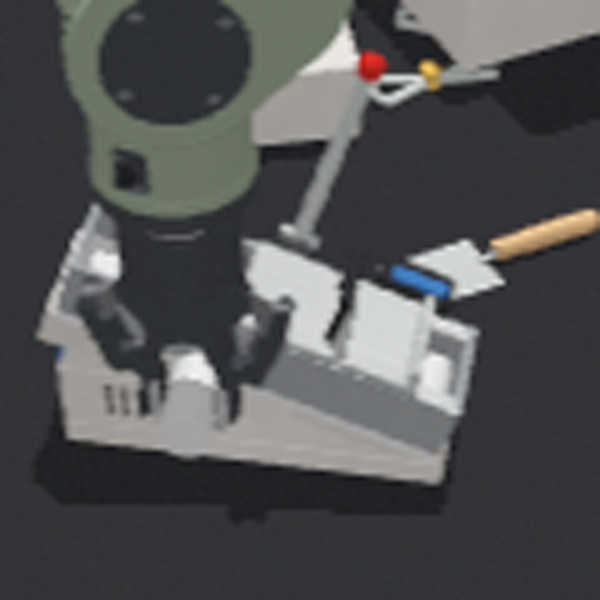

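{"method": "send_rows", "body": {"deltas": [[[-0.038,0.007,0.001,-3.3,0,0,1],[-0.076,0.014,0.002,-6.6,0,0,1],[-0.114,0.021,0.004,-10,0,0,1],[-0.152,0.029,0.005,-13.3,0,-0.1,1],[-0.19,0.037,0.007,-16.6,0,-0.1,1],[-0.22,0.042,0.008,-20,0,-0.2,1],[-0.236,0.0455,0.0095,-20,0,-0.2,1],[-0.236,0.0455,0.0095,-20,0,-0.2,1]]]}}

```text
clock: 32.88
eef_pos: [587.0, -242.9, 224.6]
eef_rot: [0.13, 0.735, 0.656, 0.115]
ft_force: [0.7, -0.4, -0.0]
grip_width: 0.411
```

{"method": "send_rows", "body": {"deltas": [[[0,0,0.012,0,0,0,1],[0,0,0.024,0,0,0,1],[0,0,0.036,0,0,0,1],[0,0,0.048,0,0,0,1],[0,0,0.056,0,0,0,1],[0,0,0.06,0,0,0,1],[0,0,0.06,0,0,0,1],[0,0,0.06,0,0,0,1]]]}}

```text
clock: 33.55
eef_pos: [608.5, -241.4, 168.8]
eef_rot: [0.129, 0.733, 0.658, 0.116]
ft_force: [0.3, -0.4, -1.1]
grip_width: 0.408
```

```bash
python3 - <<'E'
from h import *
p,d=snapshot("side")
s=state();print(s["clock"],s["ft_force"],s["grip_width"],s["joint_pos"])
seq(PL[1:])
crop(p,170,80,270,180,6,"pics/c5s.png")
E
```

```text
33.6 [ 0.4892333  -0.26562821 -1.10605436] 0.4023181370522156 [ 0.51824149  0.79076956 -0.28334242  1.66080384  0.32099021  0.38415935
 -0.03634901]
d[m] [-0.0014, -0.0008, 0.0443] w [0.0, -0.0, 0.2] calls 0.13 -> tcp [ 623. -245.  127.]
```

View pics/c5s.png

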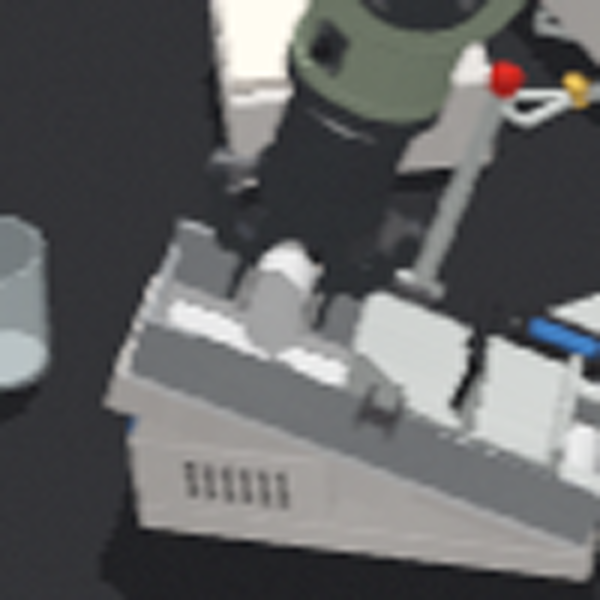

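Same pose as before. Lower, release, and come out upright above the chute.

{"method": "send_rows", "body": {"deltas": [[[-0.001,-0.0005,0.006,0,0,0,1],[-0.001,-0.0005,0.012,0,0,0,1],[-0.001,-0.0005,0.019,0,0,0,1],[-0.001,-0.0005,0.026,0,0,0,1],[-0.001,-0.0005,0.033,0,0,0,1],[-0.001,-0.0005,0.039,0,0,0,1],[-0.001,-0.0005,0.043,0,0,0,1],[-0.001,-0.0005,0.043,0,0,0,1]]]}}

```text
clock: 34.27
eef_pos: [622.5, -243.9, 127.2]
eef_rot: [0.129, 0.733, 0.658, 0.115]
ft_force: [0.1, -0.3, -0.8]
grip_width: 0.41
```

{"method": "send_rows", "body": {"deltas": [[[0,0,0.001,0,0,0,0.55],[0,0,0.001,0,0,0,0.48],[0,0,0.001,0,0,0,0.46],[0,0,0.001,0,0,0,0.46],[0,0,-0.005,0,0,0,0.46],[0,0,-0.012,0,0,0,0.46],[0,0,-0.03,0,0,0,0.46],[0,0,-0.06,0,0,0,0.46]]]}}

```text
clock: 34.93
eef_pos: [601.4, -241.3, 184.0]
eef_rot: [0.128, 0.733, 0.658, 0.115]
ft_force: [-0.7, 0.6, 0.1]
grip_width: 0.539
```

{"method": "send_rows", "body": {"deltas": [[[0,0,-0.03,2.5,0,0,0.46],[0,0,-0.06,5,0,0,0.46],[0.03,0,-0.09,7.5,0,0,0.46],[0.06,0,-0.09,10,0,0,0.46],[0.1,0,-0.09,13,0,0,0.46],[0.14,0,-0.09,16,0,0,0.46],[0.18,0,-0.09,19,0,0,0.46],[0.21,0,-0.09,20,0,0,0.46]]]}}

```text
clock: 35.6
eef_pos: [594.4, -26.0, 269.9]
eef_rot: [-0.001, 0.744, 0.668, -0.001]
ft_force: [0.7, 0.2, -0.2]
grip_width: 0.541
```

```bash
python3 look.py L3; python3 -c "
from h import *
h=cv_pose(108,0,92)
seq([(h[0]+[0,0,100],h[1]),h])
p,d=snapshot('top');crop(p,290,105,360,225,5,'pics/L3z.png')
p,d=snapshot('side');crop(p,175,105,300,185,6.3,'pics/L3y.png')
"
```

```text
35.6 [ 0.68170221  0.19672581 -0.22959744] 0.5414046203143501 [ 0.13364645  0.71185663 -0.30359945  1.33393304  0.21648996  1.13054627
 -0.29980534]
d[m] [-0.2234, -0.0952, 0.0234] w [-0.0, -0.1, 0.6] calls 0.73 -> tcp [ 477. -236.  246.]
d[m] [0.0, 0.0, 0.1] w [0.0, 0.0, 0.0] calls 0.3 -> tcp [ 477. -236.  146.]
```

View pics/L3z.png

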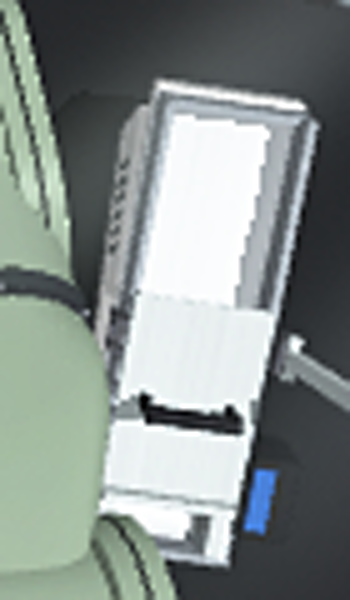

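View pics/L3y.png

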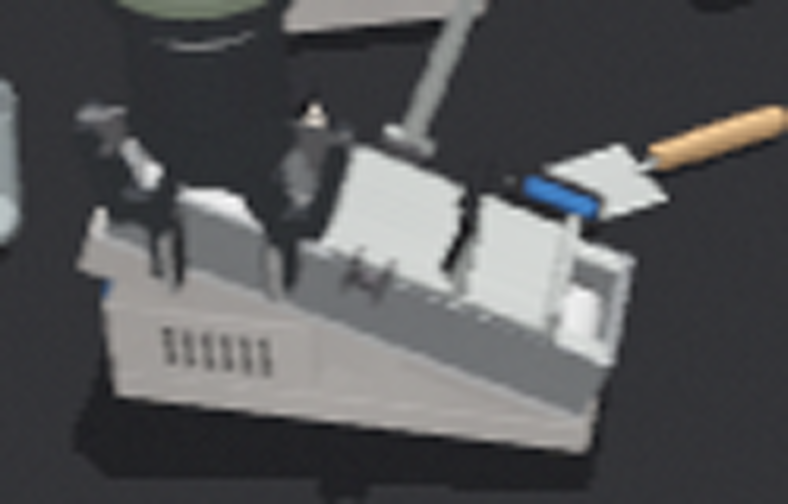

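View pics/L3t.png

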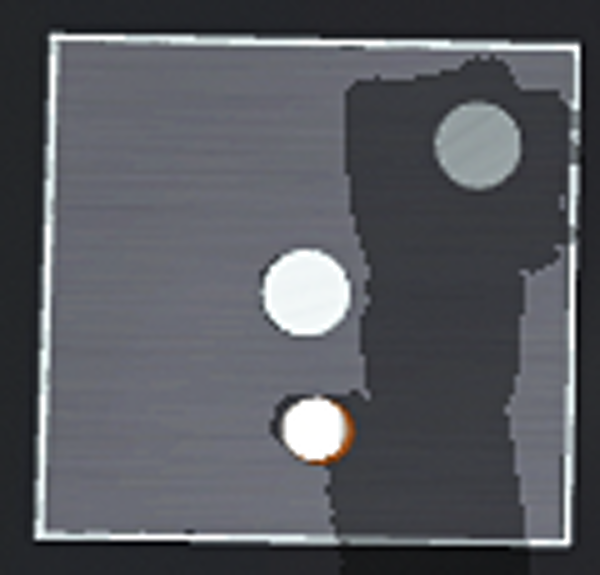

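Tray holds only tins and jar; hatch is empty, and the lowest canister is visible at (185,525) in the top crop. Now close the cover.

{"method": "send_rows", "body": {"deltas": [[[-0.038,-0.016,0,0,0,0.1,0.46],[-0.076,-0.032,0,0,0,0.2,0.46],[-0.114,-0.048,0.005,0,0,0.3,0.46],[-0.15,-0.064,0.01,0,0,0.4,0.46],[-0.185,-0.079,0.015,0,0,0.5,0.46],[-0.21,-0.09,0.02,0,0,0.6,0.46],[-0.2234,-0.0952,0.0234,0,0,0.6,0.46],[-0.2234,-0.0952,0.0234,0,0,0.6,0.46]]]}}

```text
clock: 36.47
eef_pos: [472.6, -245.9, 245.8]
eef_rot: [0.0, 0.75, 0.661, -0.001]
ft_force: [0.1, -0.4, 0.9]
grip_width: 0.541
```

{"method": "send_rows", "body": {"deltas": [[[0,0,0.02,0,0,0,0.46],[0,0,0.04,0,0,0,0.46],[0,0,0.055,0,0,0,0.46],[0,0,0.07,0,0,0,0.46],[0,0,0.07,0,0,0,0.46],[0,0,0.07,0,0,0,0.46],[0,0,0.07,0,0,0,0.46],[0,0,0.07,0,0,0,0.46]]]}}

```text
clock: 37.13
eef_pos: [475.7, -241.7, 176.9]
eef_rot: [0.001, 0.748, 0.664, 0.0]
ft_force: [-0.2, 0.0, -0.6]
grip_width: 0.539
```

```bash
python3 - <<'E'
from h import *
p,d=snapshot("side")
s=state();print(s["clock"],s["ft_force"],s["grip_width"],s["joint_pos"])
seq([cv_pose(108,0,92)]);crop(p,180,70,280,170,6,"pics/d1s.png")
print(proj("top",CO+CR.apply([107,0,91])),290+190/5-.4,105+415/5-.4)
E
```

```text
37.1833 [ 0.95015499  0.45799815 -0.81188192] 0.5415409518589855 [ 0.56836277  0.72745131 -0.29464813  1.70605546  0.28840958  0.74972785
  0.01229806]
d[m] [0.0056, 0.0009, 0.031] w [0.1, 0.1, -0.4] calls 0.09 -> tcp [ 477. -236.  146.]
[[328.40927436 188.06445869]] 327.6 187.6
```

View pics/d1s.png

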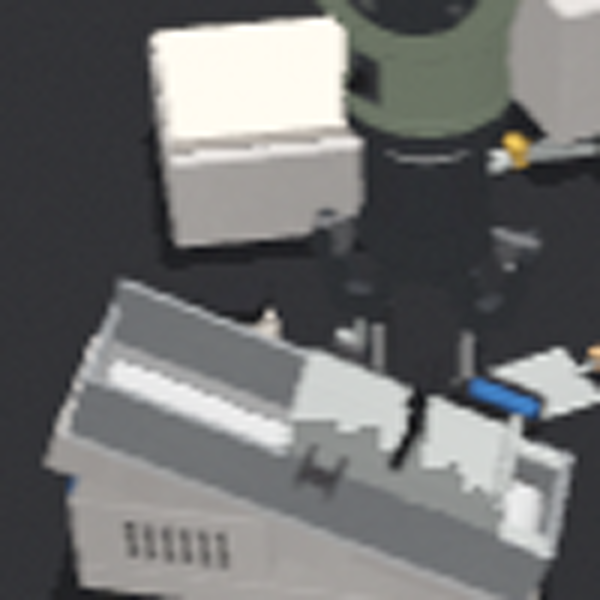

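{"method": "send_rows", "body": {"deltas": [[[0.003,0.001,0.005,0,0,0,0.46],[0.0055,0.001,0.01,0,0,0,0.46],[0.0055,0.001,0.02,0,0,0,0.46],[0.0055,0.001,0.03,0,0,0,0.46],[0.0055,0.001,0.03,0,0,0,0.46],[0.0055,0.001,0.03,0,0,0,0.46],[0.0055,0.001,0.03,0,0,0,0.46],[0.0055,0.001,0.03,0,0,0,0.46]]], "newtons": 30}}

```text
clock: 37.85
eef_pos: [477.3, -236.2, 146.3]
eef_rot: [0.0, 0.748, 0.664, -0.0]
ft_force: [0.1, -0.1, -0.4]
grip_width: 0.537
```

```bash
python3 - <<'E'
from h import *
p,d=snapshot("side")
s=state();print(s["clock"],s["ft_force"],s["grip_width"])
seq([cv_pose(108,0,92)]);crop(p,180,70,280,170,6,"pics/d2s.png")
E
```

```text
37.9 [-0.38270339  0.64463883  0.12814421] 0.5432171027115962
d[m] [-0.0, -0.0, 0.0005] w [0.0, 0.0, -0.4] calls 0.01 -> tcp [ 477. -236.  146.]
```

View pics/d2s.png

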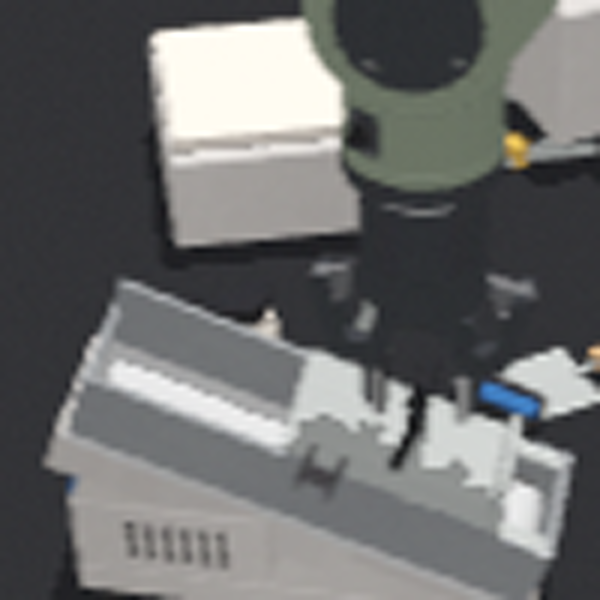

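{"method": "send_rows", "body": {"deltas": [[[0,0,0,0,0,0,0.6],[0,0,0,0,0,0,0.8],[0,0,0,0,0,0,1],[0,0,0,0,0,0,1],[0,0,0,0,0,0,1],[0,0,0,0,0,0,1],[0,0,0,0,0,0,1],[0,0,0,0,0,0,1]]]}}

```text
clock: 38.57
eef_pos: [477.1, -236.2, 146.0]
eef_rot: [0.0, 0.748, 0.664, -0.0]
ft_force: [-0.4, 0.1, 4.7]
grip_width: 0.133
```

{"method": "send_rows", "body": {"deltas": [[[0,0.0072,-0.0026,0,0,0,1],[0,0.0144,-0.0052,0,0,0,1],[0,0.0216,-0.0079,0,0,0,1],[0,0.0288,-0.0105,0,0,0,1],[0,0.036,-0.0131,0,0,0,1],[0,0.0432,-0.0157,0,0,0,1],[0,0.0504,-0.0183,0,0,0,1],[0,0.0576,-0.021,0,0,0,1]]]}}

```text
clock: 39.23
eef_pos: [533.8, -243.4, 166.8]
eef_rot: [-0.0, 0.748, 0.664, -0.001]
ft_force: [-5.0, -2.4, 2.4]
grip_width: 0.126
```

```bash
python3 - <<'E'
from h import *
s=state();print(s["clock"],s["ft_force"],s["grip_width"])
seq([cv_pose(232,0,91)])
E
```

```text
39.2333 [-5.0436345  -2.40956346  2.43623925] 0.12611563036019288
d[m] [0.0013, 0.0598, -0.0205] w [-0.1, 0.1, -0.5] calls 0.19 -> tcp [ 593. -249.  187.]
```

{"method": "send_rows", "body": {"deltas": [[[0.001,0.009,-0.0032,0,0,0,1],[0.001,0.018,-0.0064,0,0,0,1],[0.001,0.027,-0.0096,0,0,0,1],[0.001,0.036,-0.0129,0,0,0,1],[0.001,0.045,-0.0161,0,0,0,1],[0.001,0.052,-0.0187,0,0,0,1],[0.001,0.057,-0.0205,0,0,0,1],[0.001,0.057,-0.0205,0,0,0,1]]]}}

```text
clock: 39.9
eef_pos: [591.1, -250.7, 187.8]
eef_rot: [0.001, 0.748, 0.663, -0.001]
ft_force: [-4.1, -9.0, 10.1]
grip_width: 0.128
```

{"method": "send_rows", "body": {"deltas": [[[0,0.001,-0.0004,0,0,0,1],[0,0.002,-0.0007,0,0,0,1],[0,0.003,-0.0011,0,0,0,1],[0,0.003,-0.0011,0,0,0,1],[0,0.003,-0.0011,0,0,0,1],[0,0.003,-0.0011,0,0,0,1],[0,0.003,-0.0011,0,0,0,1],[0,0.003,-0.0011,0,0,0,1]]]}}

```text
clock: 40.57
eef_pos: [593.2, -250.9, 188.6]
eef_rot: [0.001, 0.748, 0.663, -0.001]
ft_force: [-4.1, -7.3, 6.7]
grip_width: 0.124
```

```bash
python3 - <<'E'
from h import *
s=state();print(s["clock"],s["ft_force"],s["grip_width"])
seq([cv_pose(232,0,91)])
p,d=snapshot("side");crop(p,180,70,280,170,6,"pics/d3s.png")
E
```

```text
40.5667 [-4.06094639 -7.33025998  6.69278382] 0.12437719716093966
d[m] [0.0017, -0.0001, 0.0014] w [-0.1, 0.2, -0.5] calls 0.01 -> tcp [ 593. -249.  187.]
```

View pics/d3s.png

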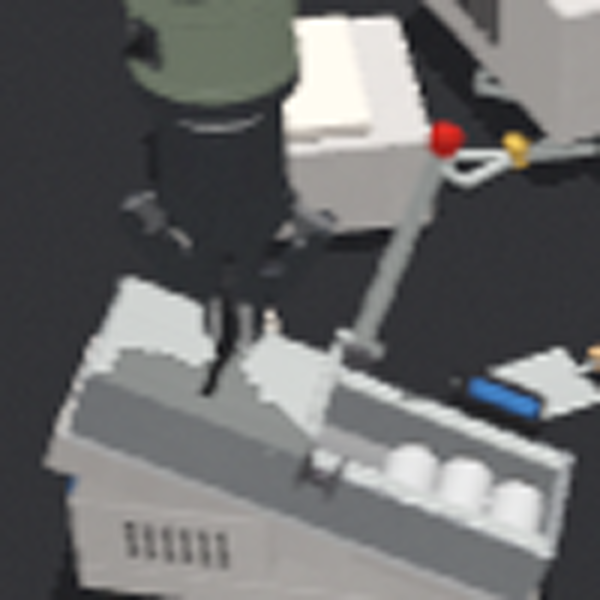

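Three canisters lie in a row at (410,468), (463,487) and (516,507). Nudge the cover against its stop.

{"method": "send_rows", "body": {"deltas": [[[-0.001,0.0012,-0.0004,0,0,0,1],[-0.001,0.002,-0.0007,0,0,0,1],[-0.001,0.003,-0.0011,0,0,0,1],[-0.001,0.004,-0.0014,0,0,0,1],[-0.001,0.004,-0.0014,0,0,0,1],[-0.001,0.004,-0.0014,0,0,0,1],[-0.001,0.004,-0.0014,0,0,0,1],[-0.001,0.004,-0.0014,0,0,0,1]]]}}

```text
clock: 41.28
eef_pos: [594.0, -251.2, 188.8]
eef_rot: [-0.003, 0.748, 0.663, -0.004]
ft_force: [-27.6, 2.2, 7.7]
grip_width: 0.128
```

```bash
python3 - <<'E'
from h import *
s=state();print(s["clock"],s["ft_force"],s["grip_width"])
seq([cv_pose(232,0,91)])
# latch push plan
k=knob(1.85);print("knob85",k[0]-[0,0,0], CO+CR.apply([150,-62+147*np.cos(1.85),58+147*np.sin(1.85)]))
E
```

```text
41.2833 [-27.59152395   2.2448038    7.71942846] 0.12837749061480425
d[m] [0.0018, -0.0008, 0.0016] w [-0.6, 0.1, -0.5] calls 0.01 -> tcp [ 593. -249.  187.]
knob85 [ 468.5307765  -338.4216497   260.92147207] [ 468.5307765  -338.4216497   279.62147207]
```

Cover is against its stop at –27 N. Release and move to the far side of the latch bar with the fingers shut.

{"method": "send_rows", "body": {"deltas": [[[0,-0.002,0.001,0,0,0,1],[0,-0.003,0.001,0,0,0,0.8],[0,-0.003,0.001,0,0,0,0.5],[0,-0.003,0.001,0,0,0,0.45],[0,-0.003,0.001,0,0,0,0.45],[0,-0.003,0.001,0,0,0,0.45],[0,-0.003,-0.025,0,0,0,0.45],[0,-0.003,-0.05,0,0,0,0.45]]]}}

```text
clock: 41.95
eef_pos: [594.5, -250.0, 239.7]
eef_rot: [-0.001, 0.748, 0.664, -0.001]
ft_force: [0.2, -0.6, 1.5]
grip_width: 0.55
```

{"method": "send_rows", "body": {"deltas": [[[0,0,-0.03,0,0,0,0.45],[0,0,-0.06,0,0,0,0.45],[0,0,-0.09,0,0,0,0.6],[0,0,-0.11,0,0,0,1],[0,0,-0.11,0,0,0,1],[0,0,-0.11,0,0,0,1],[0,0,-0.11,0,0,0,1],[0,0,-0.11,0,0,0,1]]]}}

```text
clock: 42.62
eef_pos: [594.7, -250.1, 348.9]
eef_rot: [-0.001, 0.748, 0.664, -0.001]
ft_force: [-0.2, 0.1, -0.2]
grip_width: -0.0
```

```bash
python3 - <<'E'
from h import *
p,d=snapshot("side")
s=state();print(s["clock"],s["ft_force"],s["grip_width"])
K=CO+CR.apply([150,-62+147*np.cos(1.85),58+147*np.sin(1.85)]);ya=CR.apply([0,1,0])
P0=down_pose(K-ya*45+[0,0,80],HD);P1=down_pose(K-ya*45+[0,0,-10],HD);P2=down_pose(K+ya*52+[0,0,-10],HD)
seq([P0,P1,P2])
crop(p,180,60,300,170,6,"pics/e1s.png")
E
```

```text
42.6667 [-0.15822435  0.07863353 -0.37035258] -0.003804957880911525
d[m] [-0.1476, -0.1145, 0.0083] w [-0.1, 0.0, -0.4] calls 0.56 -> tcp [ 464. -383.  341.]
d[m] [0.0, 0.0, 0.09] w [0.0, 0.0, 0.0] calls 0.27 -> tcp [ 464. -383.  251.]
d[m] [0.097, -0.0, 0.0] w [0.0, 0.0, 0.0] calls 0.29 -> tcp [ 474. -287.  251.]
```

View pics/e1s.png

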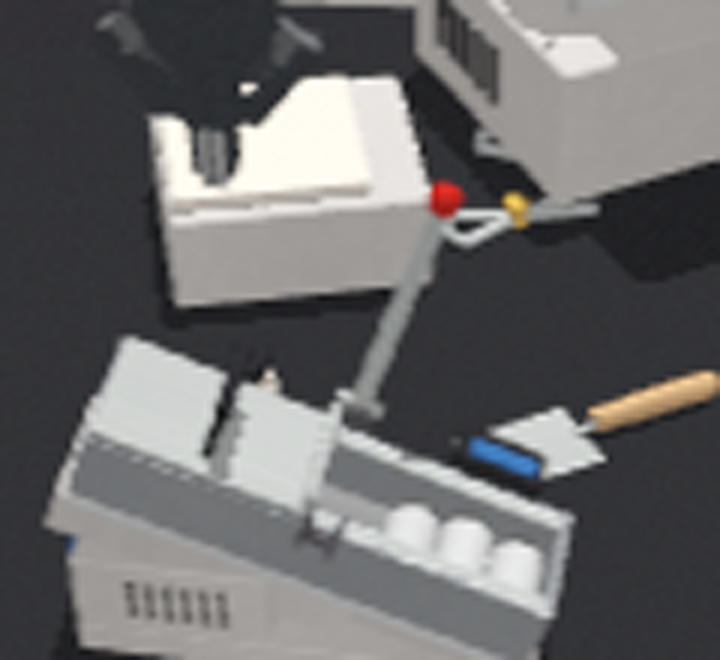

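{"method": "send_rows", "body": {"deltas": [[[-0.025,-0.019,0,0,0,0,1],[-0.05,-0.038,0,0,0,0,1],[-0.075,-0.057,0,0,0,0,1],[-0.1,-0.076,0.002,0,0,-0.2,1],[-0.125,-0.096,0.005,0,0,-0.4,1],[-0.1476,-0.1145,0.0083,0,0,-0.4,1],[-0.1476,-0.1145,0.0083,0,0,-0.4,1],[-0.1476,-0.1145,0.0083,0,0,-0.4,1]]]}}

```text
clock: 43.33
eef_pos: [462.6, -384.1, 341.2]
eef_rot: [-0.0, 0.746, 0.665, -0.0]
ft_force: [0.6, 0.4, 0.2]
grip_width: -0.003
```

{"method": "send_rows", "body": {"deltas": [[[0,0,0.015,0,0,0,1],[0,0,0.03,0,0,0,1],[0,0,0.045,0,0,0,1],[0,0,0.06,0,0,0,1],[0,0,0.075,0,0,0,1],[0,0,0.09,0,0,0,1],[0,0,0.09,0,0,0,1],[0,0,0.09,0,0,0,1]]]}}

```text
clock: 44.0
eef_pos: [464.2, -382.3, 251.5]
eef_rot: [-0.0, 0.745, 0.667, -0.0]
ft_force: [0.2, 0.4, 0.5]
grip_width: 0.001
```

```bash
python3 - <<'E'
from h import *
p,d=snapshot("side")
s=state();print(s["clock"],s["ft_force"],s["grip_width"],s["joint_pos"])
K=CO+CR.apply([150,-62+147*np.cos(1.85),58+147*np.sin(1.85)]);ya=CR.apply([0,1,0])
P1=down_pose(K-ya*45+[0,0,-10],HD);P2=down_pose(K+ya*52+[0,0,-10],HD)
seq([P1,P2])
crop(p,180,60,300,170,6,"pics/e2s.png")
p,d=snapshot("top");crop(p,290,105,390,225,5,"pics/e2t.png")
E
```

```text
44.05 [-0.16377827 -0.30266303 -0.0069694 ] -0.0006122519422980116 [ 0.78699148  0.73994473 -0.32283724  1.34119842  0.24281894  1.09865324
  0.32130091]
d[m] [-0.0006, -0.0007, 0.0013] w [0.0, 0.0, 0.0] calls 0.0 -> tcp [ 464. -383.  251.]
d[m] [0.097, -0.0, 0.0] w [0.0, 0.0, 0.0] calls 0.29 -> tcp [ 474. -287.  251.]
```

View pics/e2s.png

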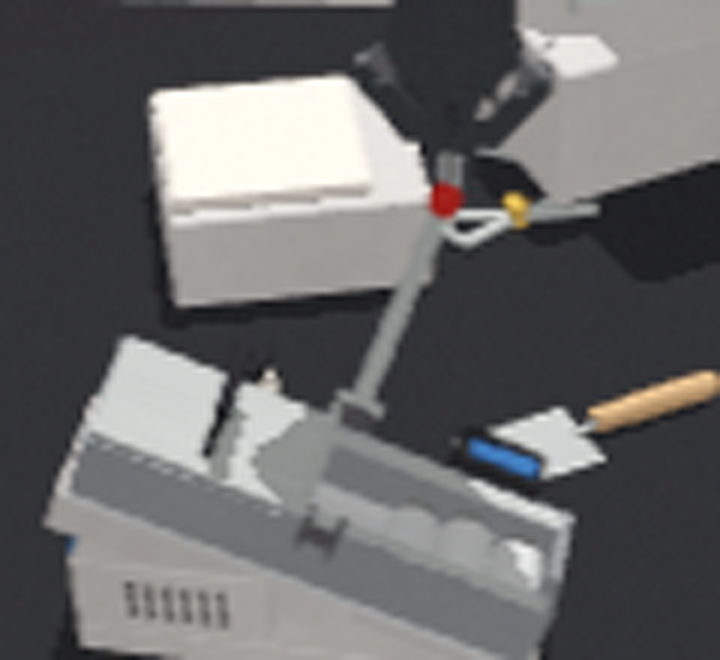

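Fingers stand behind the knob (445,198) and aligned with it. Push it over.

{"method": "send_rows", "body": {"deltas": [[[0.008,0,0,0,0,0,1],[0.016,0,0,0,0,0,1],[0.023,0,0,0,0,0,1],[0.03,0,0,0,0,0,1],[0.036,0,0,0,0,0,1],[0.042,0,0,0,0,0,1],[0.048,0,0,0,0,0,1],[0.054,0,0,0,0,0,1]]]}}

```text
clock: 44.77
eef_pos: [469.7, -328.9, 251.6]
eef_rot: [0.0, 0.746, 0.666, -0.0]
ft_force: [-0.5, -0.6, -0.0]
grip_width: -0.0
```

{"method": "send_rows", "body": {"deltas": [[[0.006,0,0,0,0,0,1],[0.012,0,0,0,0,0,1],[0.018,0,0,0,0,0,1],[0.024,0,0,0,0,0,1],[0.03,0,0,0,0,0,1],[0.037,0,0,0,0,0,1],[0.044,0,0,0,0,0,1],[0.044,0,0,0,0,0,1]]]}}

```text
clock: 45.43
eef_pos: [475.0, -284.2, 251.7]
eef_rot: [-0.0, 0.745, 0.667, -0.0]
ft_force: [0.5, -0.4, -0.4]
grip_width: -0.001
```

```bash
python3 - <<'E'
from h import *
p,d=snapshot("side")
s=state();print(s["clock"],s["ft_force"],s["grip_width"])
crop(p,180,60,300,170,6,"pics/e3s.png")
E
```

```text
45.4833 [-0.07544937 -0.76405674  0.51387704] 0.0017231866050740423
```

View pics/e3s.png

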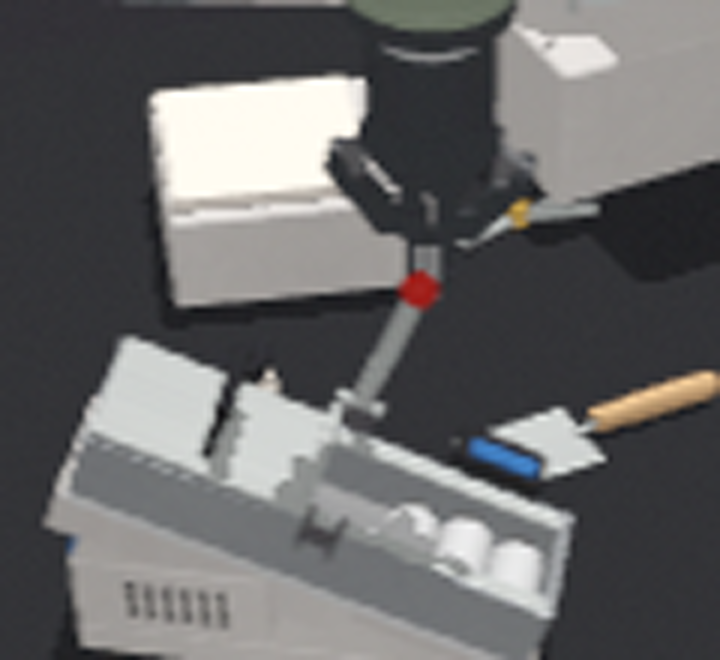

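{"method": "send_rows", "body": {"deltas": [[[0.01,0,0,0,0,0,1],[0.01,0,0,0,0,0,1],[0.01,0,0,0,0,0,1],[0.01,0,0,0,0,0,1],[0.01,0,0,0,0,0,1],[0.01,0,0,0,0,0,1],[0.01,0,0,0,0,0,1],[0.01,0,0,0,0,0,1]]]}}

```text
clock: 46.15
eef_pos: [475.7, -275.9, 251.5]
eef_rot: [0.0, 0.746, 0.666, -0.0]
ft_force: [0.6, 0.0, 0.2]
grip_width: -0.0
```

```bash
python3 - <<'E'
from h import *
p,d=snapshot("side")
s=state();print(s["clock"],s["ft_force"],s["grip_width"])
crop(p,180,60,300,170,6,"pics/e4s.png")
E
```

```text
46.2 [ 0.5714904  -0.23926411 -0.80963354] 0.0034229747642275923
```

View pics/e4s.png

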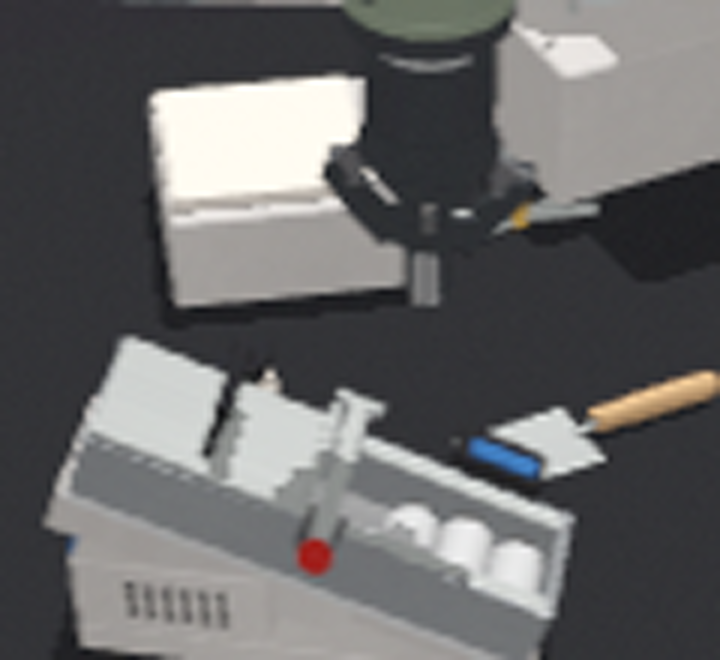

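Knob (315,556) is down at the left again, with the bar across the chute. Retreat and do final checks.

{"method": "send_rows", "body": {"deltas": [[[0,0,-0.02,0,0,0,1],[0,0,-0.05,0,0,0,1],[0,0,-0.08,0,0,0,1],[-0.03,0,-0.1,0,0,0,1],[-0.07,-0.02,-0.1,0,0,0,1],[-0.11,-0.05,-0.1,0,0,0,1],[-0.15,-0.08,-0.1,0,0,0,1],[-0.18,-0.1,-0.1,0,0,0,1]]]}}

```text
clock: 46.87
eef_pos: [363.8, -434.0, 351.8]
eef_rot: [0.0, 0.746, 0.666, -0.0]
ft_force: [1.5, -0.5, -0.2]
grip_width: -0.001
```

{"method": "send_rows", "body": {"deltas": [[[-0.02,0,0,0,0,0,1],[-0.04,0,0,0,0,0,1],[-0.04,0,0,0,0,0,1],[-0.04,0,0,0,0,0,1],[-0.04,0,0,0,0,0,1],[-0.04,0,0,0,0,0,1],[-0.04,0,0,0,0,0,1],[-0.04,0,0,0,0,0,1]]]}}

```text
clock: 47.53
eef_pos: [361.2, -472.2, 351.9]
eef_rot: [0.0, 0.745, 0.667, -0.0]
ft_force: [0.2, -1.5, -0.3]
grip_width: -0.0
```

```bash
python3 - <<'E'
from h import *
s=state();print(s["clock"],s["ft_force"])
p,d=snapshot("top");q,e=snapshot("side")
p0=np.load("top0p.npy")
def k(p):
    hsv=cv2.cvtColor(p,cv2.COLOR_RGB2HSV);m=(hsv[...,1]>180)&(hsv[...,2]>80)&((hsv[...,0]<8)|(hsv[...,0]>172));m[:,:290]=0;m[:,360:]=0;v,u=np.nonzero(m);return len(u),u.mean(),v.mean()
print(k(p0),k(p))
C=p[115:225,290:360,::-1];C0=p0[115:225,290:360,::-1]
cv2.imwrite("pics/f1.png",np.hstack([cv2.resize(x,None,fx=5.4,fy=5.4,interpolation=cv2.INTER_CUBIC) for x in(C0,C)]))
cv2.imwrite("pics/f2.png",cv2.resize(p[...,::-1],(800,600)));crop(q,180,90,290,170,7,"pics/f3.png")
E
```

```text
47.5333 [ 0.22255482 -1.47223215 -0.29475758]
(28, np.float64(304.2142857142857), np.float64(169.85714285714286)) (28, np.float64(304.2142857142857), np.float64(169.85714285714286))
```

View pics/f1.png

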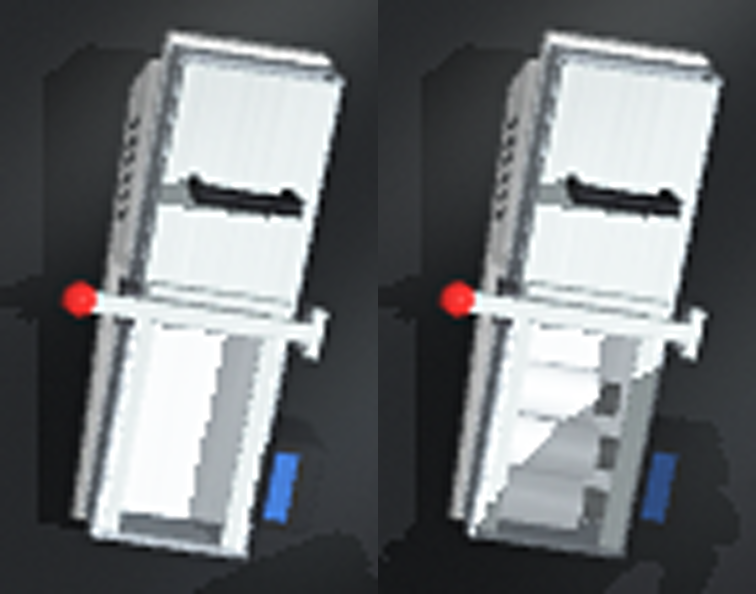

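View pics/f2.png

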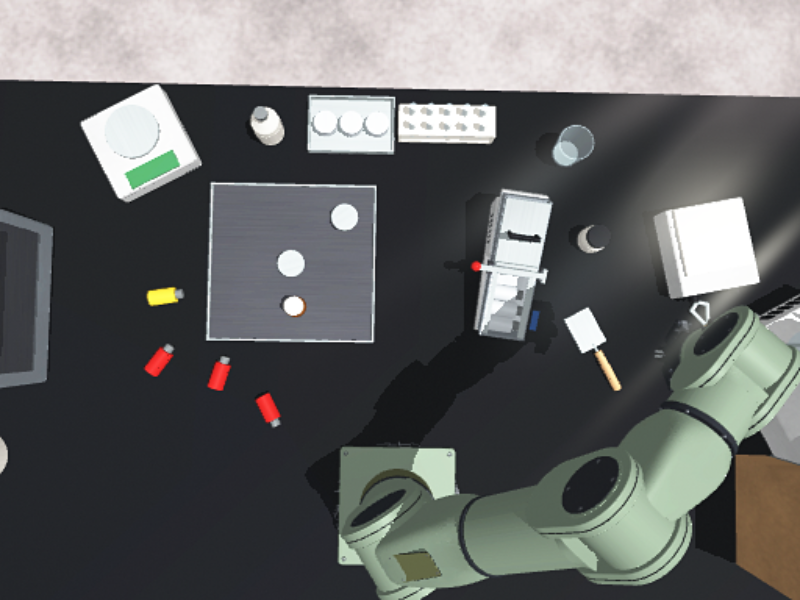

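View pics/f3.png

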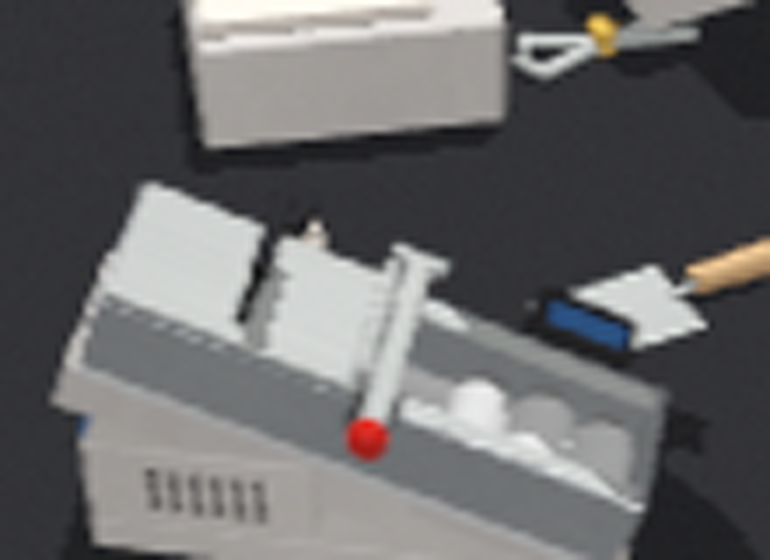

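The cover handle and knob are at the same pixels as at the start. The three caps at (607,400), (605,453) and (595,500) point to the scanner side. Tins, jar, pot and spatula are unmoved. Handing in.

```bash
python3 -c "
from cell import *
print(job_done())"
```

```text
the job is handed in; nothing more can be done
None
```

I did every step of the job in order and handed it in at about 47.6 s on the robot's clock. One force reading near the start may still count as a failure.

- **Possible failure:** when the latch bar met its stop on the first swing, the knob slipped between the fingers. The reading right after was about 150 N in total (124 N in y, 85 N in z), above the 120 N wrist limit. I don't know how the judge measures this, and it gave no verdict. For the return I pushed the bar over with shut fingers; readings around that push stayed under 2 N.
- **What was done:**
  - Swung the latch up and over, and slid the cover open to about 120 mm or a little more, against the 100 mm needed.
  - Laid the three canisters present in the hatch, caps to the scanner side.
  - Pushed the cover shut against its stop, then let the latch bar drop.
- **Last checks:**
  - **Knob:** the measured knob pixels are identical to the first picture.
  - **Cover:** its handle looks the same as at the start.
  - **Canisters:** three lie in a row at the low end with every cap to the scanner side. I judged this from the pictures and did not measure their positions.
  - **Bystanders:** the tins, jar, pot and spatula look unmoved.
  - **Arm:** clear of everything.

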